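# Lock the jam nuts on the potting trays

## Task

On every green tray, screw the jam nut (the square steel one on top) clockwise until it stops tight, turning it only with the square driver in its socket, never with the fingers; meanwhile hold the brass hex nut below it with the open spanner, its handle against the tray's stop post, so that this lower nut ends within about 20 degrees of where it was set. When all are tight, stand the driver fully home in its holder and lay the spanner flat on the blue mat with its jaw and grip both over the mat, and leave the jar, the syringe and the parts box alone.

Things in the scene. Friction and masses are not known exactly. Their poses are not given: they have to be found in the camera images.
- tray0: Green steel-cored tray (may be absent), 3 kg, stands loose, 22 mm high; origin on the bench below its screw axis, z up, x away from the robot; spans x -145..65, y +-55 mm. Two standoffs, 26 mm tall, at x 47, y +-36. The spanner, laid on the tray top round the lower nut with handle to tray -x, is kept from swinging clockwise by the stop post.
- stop0 (a point): Foot of this tray's steel stop post, on the tray top at tray x -78, y +13 mm; 8 mm diameter, 16 mm high. The spanner's shank lies on the post's tray -y side, 2 mm clear.
- nut0 (a joint): Turn of the lower brass hex nut of this tray about the vertical screw axis, rad, clockwise from above positive, 0 at the start, free to turn on and on (light drag, 0.04 N m). The nut is 24 mm across flats, 12 mm high, sits on the tray top (22 to 34 mm above the bench); at 0 two of its flats face tray +-y. 
- jam0 (a joint): Turn of the steel jam nut relative to the lower nut under it, rad, clockwise from above (tightening) positive; starts loose between 0 and 0.35, stops hard at 1.2 = tight against the lower nut. Its thread drag (0.12 N m) is more than the lower nut's, so the two turn together unless the lower nut is held.
- jam0_socket (a point): Centre of the mouth of the square socket in the top face of the jam nut, 52 mm above the bench. Jam nut: square steel block 26 x 26 x 17 mm (35 to 52 mm above the bench), with a blind square socket 12.5 mm wide, 14 mm deep, 3 mm lead-in; socket and block sides run along the point's x and y. Turns with the jam nut, does not rise or sink.
- tray1: Green steel-cored tray (may be absent), 3 kg, stands loose, 22 mm high; origin on the bench below its screw axis, z up, x away from the robot; spans x -145..65, y +-55 mm. Two standoffs, 26 mm tall, at x 47, y +-36. The spanner, laid on the tray top round the lower nut with handle to tray -x, is kept from swinging clockwise by the stop post.
- stop1 (a point): Foot of this tray's steel stop post, on the tray top at tray x -78, y +13 mm; 8 mm diameter, 16 mm high. The spanner's shank lies on the post's tray -y side, 2 mm clear.
- nut1 (a joint): Turn of the lower brass hex nut of this tray about the vertical screw axis, rad, clockwise from above positive, 0 at the start, free to turn on and on (light drag, 0.04 N m). The nut is 24 mm across flats, 12 mm high, sits on the tray top (22 to 34 mm above the bench); at 0 two of its flats face tray +-y. 
- jam1 (a joint): Turn of the steel jam nut relative to the lower nut under it, rad, clockwise from above (tightening) positive; starts loose between 0 and 0.35, stops hard at 1.2 = tight against the lower nut. Its thread drag (0.12 N m) is more than the lower nut's, so the two turn together unless the lower nut is held.
- jam1_socket (a point): Centre of the mouth of the square socket in the top face of the jam nut, 52 mm above the bench. Jam nut: square steel block 26 x 26 x 17 mm (35 to 52 mm above the bench), with a blind square socket 12.5 mm wide, 14 mm deep, 3 mm lead-in; socket and block sides run along the point's x and y. Turns with the jam nut, does not rise or sink.
- tray2: Green steel-cored tray (may be absent), 3 kg, stands loose, 22 mm high; origin on the bench below its screw axis, z up, x away from the robot; spans x -145..65, y +-55 mm. Two standoffs, 26 mm tall, at x 47, y +-36. The spanner, laid on the tray top round the lower nut with handle to tray -x, is kept from swinging clockwise by the stop post.
- stop2 (a point): Foot of this tray's steel stop post, on the tray top at tray x -78, y +13 mm; 8 mm diameter, 16 mm high. The spanner's shank lies on the post's tray -y side, 2 mm clear.
- nut2 (a joint): Turn of the lower brass hex nut of this tray about the vertical screw axis, rad, clockwise from above positive, 0 at the start, free to turn on and on (light drag, 0.04 N m). The nut is 24 mm across flats, 12 mm high, sits on the tray top (22 to 34 mm above the bench); at 0 two of its flats face tray +-y. 
- jam2 (a joint): Turn of the steel jam nut relative to the lower nut under it, rad, clockwise from above (tightening) positive; starts loose between 0 and 0.35, stops hard at 1.2 = tight against the lower nut. Its thread drag (0.12 N m) is more than the lower nut's, so the two turn together unless the lower nut is held.
- jam2_socket (a point): Centre of the mouth of the square socket in the top face of the jam nut, 52 mm above the bench. Jam nut: square steel block 26 x 26 x 17 mm (35 to 52 mm above the bench), with a blind square socket 12.5 mm wide, 14 mm deep, 3 mm lead-in; socket and block sides run along the point's x and y. Turns with the jam nut, does not rise or sink.
- spanner: Loose flat steel open-ended spanner, 180 g, 8 mm thick. Origin under the jaw centre; mouth to +x, handle to -x. Jaw 25.5 mm wide, flared ends, bottom at x -15; head x -29..22, y +-24; shank 14 mm wide; black grip block 16 mm wide (y), 24 mm high from the underside, x -145..-90 mm. Balances 44 mm behind the origin. Fully on a nut, its origin is within 2 mm of the screw axis.
- spanner_grip (a point): Centre of the spanner's grip block: 117.5 mm behind the jaw centre, 12 mm above the underside.
- driver: Loose upright square driver, 130 g, 100 mm tall. Origin at the bit's tip, z up. Steel bit 11 x 11 mm, 45 mm long (last 4 mm 8 x 8), then black square handle 26 x 26 x 55 mm, 45 to 100 mm above the tip; all sides along its x and y. Starts in the holder, the handle's lower face resting on the holder's top.
- holder: Fixed grey block 70 x 70 x 55 mm for the driver; origin under its centre. Square hole 17 mm wide, 50 mm deep, in the middle of its top, sides along its x and y. With the driver home its tip is 10 mm above the bench.
- mat: Fixed thin blue mat for the spanner, 210 (x) x 100 (y) x 3 mm; origin under its centre. The spanner starts on it.
- jar: Black jar with a white cap, 70 mm diameter, 85 mm tall, bystander beyond the trays; origin under its centre.
- syringe: Large grey dispensing syringe lying on the bench, body 100 mm long, 28 mm diameter, bystander; origin under the middle of its body.
- bin: White open parts box 90 x 120 x 35 mm, bystander; origin under its centre.
There are look-alikes about, which are no part of the job. Of the things like the mat, leave any that is brown or red; of the rest the larger one is meant.

How it is judged:
By the outcome, as a careful person would: the job done as asked, in the order asked, and still so for the second after the job is handed in, with the robot touching nothing.
Of tray0, tray1, tray2 only 2 to 3 are there at a start; the rules pass over those that are not, and their reading is None.
At some moment in a run one of spanner may be knocked a few centimetres aside while the robot is not near it.
It also fails if it takes over 210 s, if anything falls off the work surface, if the arm or the gripper's body presses on something with over 40 N, if the wrist force passes 120 N, or if a joint passes its speed limit or range.

## Robot

A 6-joint arm with a two-finger parallel gripper is mounted at the origin on the work surface. World frame = base frame: x ahead of the robot, y to its left, z up, the work surface at z = 0. Lengths are in m, angles in rad, forces in N, time in s.
With the tool pointing down it reaches from about 0.35 to 0.975 m from the base axis. Payload 4.9 kg.
Tool frame: the origin (TCP) lies between the finger pads, 19 mm behind the fingertips; this is the grasp point; z points along the fingers, y is the line along which they close (so a half turn about z gives the same grasp; the last joint's range is limited). The gripper opens to 85 mm and grips with 20 to 120 N. Pads are 22 mm wide; open, the fingers measure 114 mm over their backs; the gripper's body (76 mm by 85 mm) begins 54 mm behind the grasp point. The pads swing forward as they close: fully open they stand 13 mm farther back than shut.
Start: joints at [1.075, 0.053, 1.613, -0, 1.476, -0.119], TCP at [0.23, 0.581, 0.25] pointing down, gripper open.
Joint ranges: [-3.01, 3.01], [-1.01, 2.22], [0.06, 2.58], [-1.02, 4.17], [0.09, 2.62], [-3.14, 3.14]. Speed limits (rad/s): [2.57, 2.57, 3.14, 3.14, 3.14, 3.14].

## Interface

Orientations are given as a unit quaternion [w, x, y, z].
In Python, from plant import manip gives the robot as it stands.
- The arm moves only by the tool play_rows, never from a script. Its argument "series" is a list that holds one entry, the list of rows, each a list of 7 numbers: the shift along the world's x, y, z in m, then the turn, a rotation vector about the world's x, y, z in degrees, then the opening, from 0 (shut) to 1 (fully open). In form: [[[dx, dy, dz, rx, ry, rz, grip], ...]]. A call has 1 to 10 rows; each row shifts and turns the commanded pose from where the row before left it; what a row does not reach is not made up. A row lasts 1/10 s, in which the tool goes at most 50 mm and 8.59 degrees, less where a joint would pass 70% of its speed; a pose out of reach is approached as far as the arm can. A call with a gripper value outside its range is refused whole. The fingers move at their own pace and stop on an object; the grip force is fixed at half the most. Time passes only in rows, so rows that do not move let the fingers close. It gives the time, the measured TCP pose, the force, the opening and the grip force at its end, in the units of the state.
- manip.state(): the state, without advancing time (a new reading comes with each control period).
- manip.grab_frame(name): name is "scene" or "top" or "wrist"; returns a dict with "frame" (400x640x3 uint8, blue, green, red), "mtx" (3x3 intrinsics, pixels), "R" (3x3) and "t" (3): a world point X has camera coordinates R X + t. Camera axes: x right, y down, z forward; pixel columns grow to the right and rows downward; lengths in m; the calibration is good to about 2 mm. A picture is of the moment at which its call begins. There is no depth.
- manip.job_done(): hands the job in; it is judged then, once.
The state is a dict: "time": time; "joint_pos": joint angles; "joint_vel": joint speeds; "joint_efforts": joint torques, N m; "tool_pos": TCP position; "tool_rot": TCP orientation; "contact_force": force on the tool from outside, world axes, zero at the start; "ft_torque": the same for the moment, N m; "gripper_width": opening from 0.0 (shut) to 1.0 (fully open); "grasp_force": force on a finger pad.
Only numpy, scipy, OpenCV 4.12 (cv2) and the standard library are available. Lean on these libraries where they do the work, as an engineer would, in place of code of your own. Each camera call takes 0.05 s, during which the arm holds its last target. There are 200 camera calls.

## Working session

There is one attempt and no reset: what is moved stays moved. The work goes in short steps, Python scripts to look and compute and a tool call to move; the robot and the scene stay as the last step left them, time stands still between calls to the robot, and variables do not carry over. Pictures are saved under pics/ and viewed, at most 14 in all, crops included, and the job is handed in when it is done.

Besides the shell and the picture viewer there is one more tool, called after "Emit:" as name(argument=value, ...) on one line, values as JSON. play_rows: Moves the arm, as the interface text tells. Its arguments: {"type":"object","properties":{"series":{"type":"array"}},"required":["series"]}

```bash
ls; mkdir -p pics; cat > h.py <<'E'
import numpy as np, cv2
from plant import manip
def grab(n,save=None):
    f=manip.grab_frame(n)
    f={k:np.array(v) for k,v in f.items()}
    f['frame']=f['frame'].astype(np.uint8)
    if save: cv2.imwrite('pics/'+save,f['frame'])
    return f
def ray(f,px,z):
    px=np.atleast_2d(np.array(px,float)); d=np.c_[px,np.ones(len(px))]@np.linalg.inv(f['mtx']).T@f['R']
    c=-f['R'].T@f['t']; return (c+d*((z-c[2])/d[:,2])[:,None])
def proj(f,X):
    p=(np.atleast_2d(X)@f['R'].T+f['t'])@f['mtx'].T; return p[:,:2]/p[:,2:]
E
python3 - <<'E'
from h import *
t=grab('top','top.png'); s=grab('scene','scene.png')
for f in (t,s): print(f['mtx'].tolist(),(-f['R'].T@f['t']).round(3),f['R'].round(3).tolist())
st=manip.state(); print(st)
E
```

```text
pics
[[455.80087860445906, 0.0, 322.36210204441096], [0.0, 455.80087860445906, 194.78077613504882], [0.0, 0.0, 1.0]] [0.324 0.08  1.317] [[0.011, -1.0, 0.012], [-0.988, -0.013, -0.151], [0.151, -0.011, -0.988]]
[[398.7080827907609, 0.0, 323.78190590249176], [0.0, 398.7080827907609, 198.8218292527161], [0.0, 0.0, 1.0]] [ 1.145 -0.679  0.816] [[0.764, 0.645, 0.01], [0.394, -0.454, -0.799], [-0.511, 0.614, -0.601]]
{'time': 0.1, 'joint_pos': array([ 1.07499689e+00,  5.33233262e-02,  1.61415552e+00, -2.08384272e-05,
        1.47604169e+00, -1.18994753e-01]), 'joint_vel': array([ 0.00046049, -0.00026931, -0.00182224, -0.00049343,  0.0005218 ,
       -0.00012274]), 'joint_efforts': array([-3.68760766e-04, -3.94899166e+01, -3.71365678e+01, -1.69870127e-04,
        3.99703276e-03, -2.28409658e-05]), 'tool_pos': array([0.22971261, 0.58067456, 0.2488665 ]), 'tool_rot': array([-2.81782858e-04,  1.87288685e-01,  9.82304443e-01, -9.21894246e-04]), 'contact_force': array([0.90853576, 0.67003659, 0.42230355]), 'ft_torque': array([-0.01258458, -0.03584457,  0.03783221]), 'grasp_force': 0.0, 'gripper_width': 0.9985227742997185}
```

View pics/top.png

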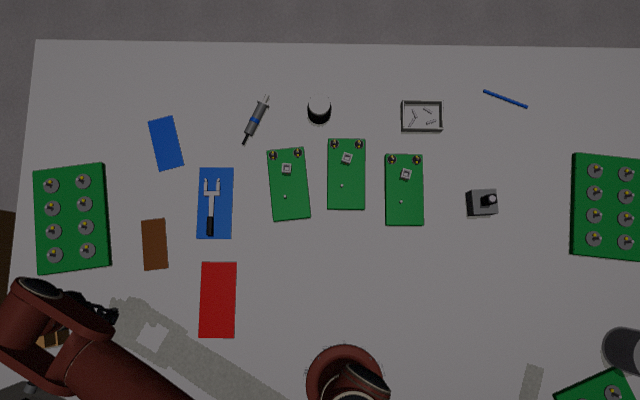

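View pics/scene.png

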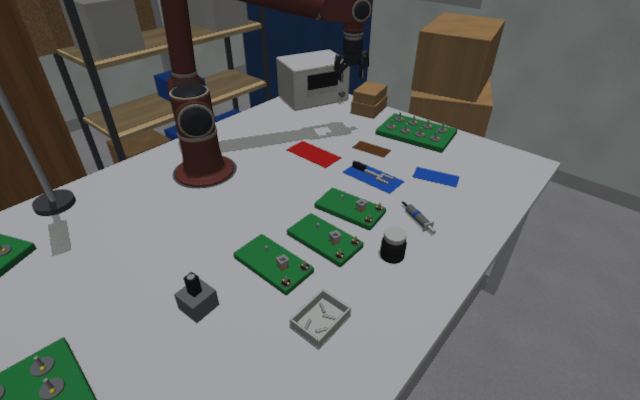

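Candidates in top view: the mat is the larger blue one at (215,203), holding the spanner. I reject the small blue (166,143), brown (154,244) and red (218,300) mats. The trays are the three single-screw boards at (289,184), (347,174) and (405,189); the 8-post boards at (72,217) and (610,205) are look-alikes. The driver stands in the grey holder at (482,202), and the blue pen and grey cylinder are not part of the job.

```bash
cat >> h.py <<'E'
def rects(f,mask,z,amin,amax):
    cs,_=cv2.findContours(mask,cv2.RETR_EXTERNAL,cv2.CHAIN_APPROX_NONE); out=[]
    for c in cs:
        if amin<cv2.contourArea(c)<amax:
            P=ray(f,c[:,0,:],z)[:,:2]; r=cv2.minAreaRect((P*1000).astype(np.float32)); b=cv2.boxPoints(r)
            e=[b[1]-b[0],b[2]-b[1]]; L=max(e,key=np.linalg.norm); a=np.degrees(np.arctan2(L[1],L[0])); a=(a+90)%180-90
            out.append((np.round(r[0],1),np.round(r[1],1),round(a,1)))
    return out
E
python3 - <<'E'
from h import *
t=grab('top'); hsv=cv2.cvtColor(t['frame'],cv2.COLOR_BGR2HSV)
g=cv2.inRange(hsv,(50,100,40),(75,255,255)); b=cv2.inRange(hsv,(100,120,60),(120,255,255))
print('trays');[print(r) for r in rects(t,g,.022,1000,4000)]
print('mats');[print(r) for r in rects(t,b,.003,300,4000)]
print('holder',ray(t,[482,200],.055),'drv',ray(t,[491,199],.11))
print('span',ray(t,[[211,226],[211,190]],.02))
c=cv2.resize(t['frame'][130:250,190:250],None,fx=5,fy=5,interpolation=2); d=cv2.resize(t['frame'][180:225,460:505],None,fx=8,fy=8)
o=np.zeros((600,700,3),np.uint8); o[:,:300]=c; o[:360,320:680]=d; cv2.imwrite('pics/c1.png',o)
E
```

```text
trays
(array([  10. , -680.3]), array([ 77.7, 215.2]), np.float32(-89.6))
(array([ 540.9, -169.9]), array([208. , 108.1]), np.float32(0.4))
(array([553.1, 165.1]), array([208.4, 107.6]), np.float32(7.0))
(array([ 5.845e+02, -5.000e-01]), array([107.1, 207.9]), np.float32(-0.2))
mats
(array([497.4, 377.7]), array([206. ,  98.8]), np.float32(0.0))
(array([673.6, 531.7]), array([157.7,  74.9]), np.float32(16.3))
holder [[ 0.50724085 -0.38222046  0.055     ]] drv [[ 0.50226427 -0.38648871  0.11      ]]
span [[0.4279139  0.38120145 0.02      ]
 [0.53145232 0.38613717 0.02      ]]
```

View pics/c1.png

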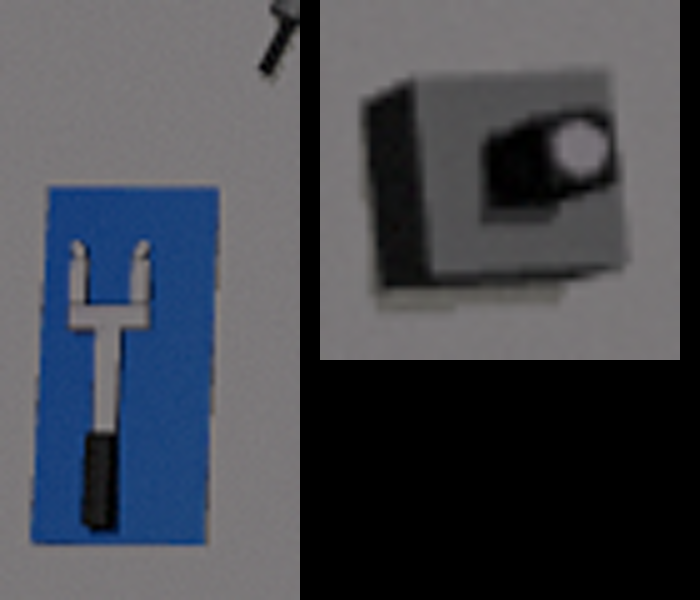

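Emit:
play_rows(series=[[[0.033,-0.033,-0.012,0,0,4.05,0.5],[0.033,-0.033,-0.012,0,0,4.05,0.5],[0.033,-0.033,-0.012,0,0,4.05,0.5],[0.033,-0.033,-0.012,0,0,4.05,0.5],[0.033,-0.034,-0.012,0,0,4.05,0.5],[0.033,-0.034,-0.012,0,0,4.05,0.5],[0,0,0,0,0,0,0.5],[0,0,0,0,0,0,0.5]]])

```text
time: 0.95
tool_pos: [0.4282, 0.3802, 0.1773]
tool_rot: [-0.001, -0.022, 1.0, -0.0]
contact_force: [0.8, 0.3, -0.6]
gripper_width: 0.499
grasp_force: 0.0
```

```bash
python3 - <<'E'
from h import *
f=grab('wrist','w1.png'); st=manip.state()
print(st['time'],st['tool_pos'],st['tool_rot'],f['mtx'][0],(-f['R'].T@f['t']).round(3),f['R'].round(3).tolist())
E
```

```text
1.0 [0.42778911 0.38120037 0.17786404] [-3.15523878e-04 -2.31312262e-02  9.99732383e-01  9.12518916e-05] [303.44277635   0.         319.60653123] [0.353 0.377 0.301] [[-0.045, 0.999, -0.001], [0.955, 0.044, 0.294], [0.294, 0.012, -0.956]]
```

View pics/w1.png

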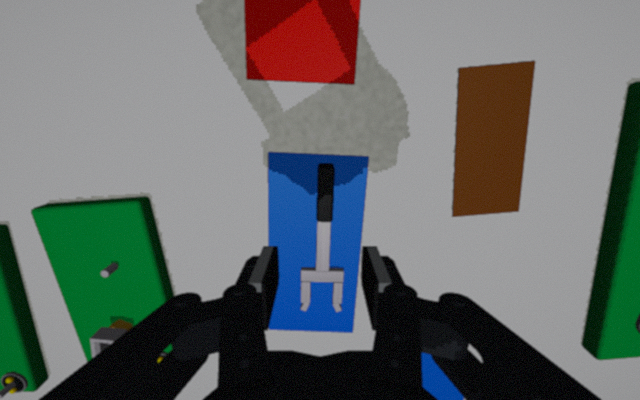

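The wrist view shows the spanner on its mat: grip at about (325,192), shank at (322,245), jaw at (322,290).

```bash
cat >> h.py <<'E'
def spanner(f,zu,box,sat=90):
    """black grip top face at zu+.024, bright steel at zu+.008 inside box (r0,r1,c0,c1)"""
    r0,r1,c0,c1=box; I=f['frame'][r0:r1,c0:c1]; hsv=cv2.cvtColor(I,cv2.COLOR_BGR2HSV)
    steel=cv2.inRange(hsv,(0,0,100),(180,sat,255))
    out=[]
    n,l,s,ce=cv2.connectedComponentsWithStats(steel); k=1+np.argmax(s[1:,4]); 
    ys,xs=np.where(l==k); P=ray(f,np.c_[xs+c0,ys+r0],zu+.008)[:,:2]*1000
    return P
E
python3 - <<'E'
from h import *
f=grab('wrist'); I=f['frame']
hsv=cv2.cvtColor(I,cv2.COLOR_BGR2HSV)
sub=np.zeros(I.shape[:2],np.uint8); sub[150:235,290:350]=1
blk=((hsv[...,2]<45)&(sub>0)).astype(np.uint8)
n,l,s,c=cv2.connectedComponentsWithStats(blk); print(s[1:])
k=1+np.argmax(s[1:,4]); print(rects(f,(l==k).astype(np.uint8)*255,.027,50,9999))
P=spanner(f,.003,(200,330,290,352)); print(len(P),P.min(0),P.max(0))
for x in np.arange(P[:,0].min(),P[:,0].max(),8):
    q=P[abs(P[:,0]-x)<2,1]; print(round(x,1),len(q),q.min().round(1),q.max().round(1),q.mean().round(1))
E
```

```text
[[316 164  17  57 839]]
[(array([426.9, 385.4]), array([54.5, 14.2]), np.float32(1.3))]
1622 [461.46080534 364.45042782] [568.73395804 409.99804874]
461.5 25 379.2 392.6 386.4
469.5 54 379.5 393.0 386.0
477.5 46 379.8 392.4 385.6
485.5 43 380.2 392.8 386.1
493.5 47 379.5 393.3 385.9
501.5 46 379.8 392.7 385.8
509.5 48 380.2 393.1 386.8
517.5 97 364.5 409.7 387.5
525.5 137 364.7 409.2 387.4
533.5 60 364.9 409.6 385.7
541.5 54 365.1 409.1 387.1
549.5 57 365.3 409.7 388.4
557.5 51 365.5 409.1 385.1
565.5 38 365.8 409.6 386.6
```

Emit:
play_rows(series=[[[0.004,0.004,-0.03,0,0,-1.8,0.5],[0.004,0,-0.04,0,0,0,0.5],[0,0,-0.04,0,0,0,0.5],[0,0,-0.03,0,0,0,0.5],[0,0,-0.012,0,0,0,0.5],[0,0,0,0,0,0,0.5],[0,0,0,0,0,0,0],[0,0,0,0,0,0,0],[0,0,0,0,0,0,0],[0,0,0,0,0,0,0]]])

```text
time: 2.05
tool_pos: [0.4376, 0.3865, 0.0289]
tool_rot: [0.002, -0.008, 1.0, 0.002]
contact_force: [-1.0, 1.2, 7.1]
gripper_width: 0.171
grasp_force: 62.7
```

Emit:
play_rows(series=[[[0,0,0.02,0,0,0,0],[0,0,0.05,0,0,0,0],[0,-0.03,0.02,0,0,1,0],[0,-0.04,0,0,0,1,0],[0,-0.04,0,0,0,1,0],[0,-0.04,0,0,0,1,0],[0,-0.04,0,0,0,1,0],[0,-0.035,0,0,0,1,0],[-0.001,-0.011,0,0,0,0.2,0],[0,0,0,0,0,0,0]]])

```text
time: 3.05
tool_pos: [0.4348, 0.1481, 0.1161]
tool_rot: [0.0, -0.061, 0.998, 0.0]
contact_force: [-0.2, 0.1, -1.3]
gripper_width: 0.168
grasp_force: 61.6
```

```bash
python3 - <<'E'
from h import *
t=grab('top'); w=grab('wrist'); st=manip.state(); print(st['tool_pos'],st['tool_rot'],st['grasp_force'])
o=np.zeros((600,740,3),np.uint8)
o[:600,:340]=cv2.resize(t['frame'][130:250,255:323],None,fx=5,fy=5,interpolation=2); o[:250,340:740]=cv2.resize(w['frame'],(400,250)); 
s=grab('scene'); o[250:600,340:740]=cv2.resize(s['frame'][140:280,290:450],(400,350)); cv2.imwrite('pics/c2.png',o)
E
```

```text
[0.43502281 0.14967254 0.11619966] [ 1.94379865e-04 -6.18423240e-02  9.98085853e-01  3.46691069e-04] 61.607362031936646
```

View pics/c2.png

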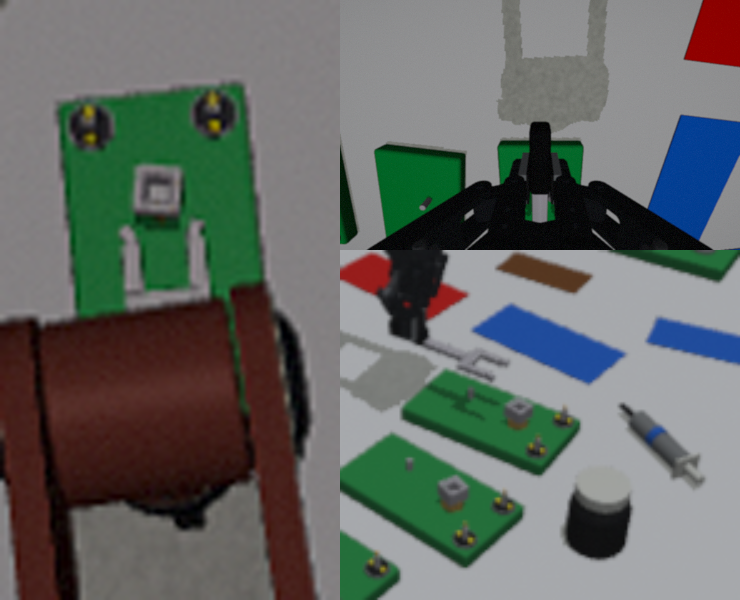

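The jaw is held level above the tray behind the jam nut. The post sits at about (283,196) in the top view.

```bash
cat > m.py <<'E'
from h import *
import sys
def gray(I): 
    h=cv2.cvtColor(I,cv2.COLOR_BGR2HSV); return ((h[...,1]<70)&(h[...,2]>80)).astype(np.uint8)
def jam_post(I,f,box):
    r0,r1,c0,c1=box; g=np.zeros(I.shape[:2],np.uint8); g[r0:r1,c0:c1]=gray(I)[r0:r1,c0:c1]
    n,l,s,c=cv2.connectedComponentsWithStats(g,connectivity=4)
    for k in range(1,n):
        if s[k,4]>3:
            print(s[k].tolist(), 'z52',(ray(f,c[k],.052)[0]*1000).round(1)[:2],'z34',(ray(f,c[k],.034)[0]*1000).round(1)[:2])
            if s[k,4]>40:print(rects(f,(l==k).astype(np.uint8)*255,.052,20,999))
E
python3 - <<'E'
from m import *
t=grab('top','t2.png'); I=cv2.imread('pics/top.png')
for b in [(158,216,274,303),(150,206,332,361),(164,222,389,420)]: print('tray');jam_post(I,t,b)
print('now')
I=t['frame']; z=.098
g=np.zeros(I.shape[:2],np.uint8); g[172:190,277:300]=gray(I)[172:190,277:300]
ys,xs=np.where(g); P=ray(t,np.c_[xs,ys],z)[:,:2]*1000
a=np.radians(7); u=np.array([np.cos(a),np.sin(a)]); v=np.array([-u[1],u[0]])
for r in range(172,190):
    q=P[ys==r]; 
    if len(q): print(r,xs[ys==r].tolist(),(q[[0,-1]]).round(1).tolist())
E
```

```text
tray
[282, 163, 10, 10, 71] z52 [594.5 169.4] z34 [598.4 170.7]
[(array([593.6, 168.7]), array([26. , 25.5]), np.float32(0.8))]
[284, 195, 2, 2, 4] z52 [513.4 172.4] z34 [516.1 173.7]
tray
[342, 152, 11, 11, 75] z52 [626.2  -2. ] z34 [630.6  -3.1]
[(array([626.7,  -1.8]), array([25.2, 25.8]), np.float32(-18.1))]
[341, 184, 2, 3, 5] z52 [545.9  12.9] z34 [549.1  11.9]
tray
[401, 168, 11, 11, 74] z52 [ 582.2 -170.5] z34 [ 585.9 -174. ]
[(array([ 582.6, -170.6]), array([25.4, 26.2]), np.float32(-14.6))]
[400, 200, 3, 3, 6] z52 [ 502.4 -154.3] z34 [ 505.  -157.6]
now
172 [288, 289] [[571.3, 161.0], [571.3, 158.3]]
174 [292, 293, 294] [[565.9, 150.0], [566.0, 144.6]]
175 [278, 279, 292, 293, 294] [[562.6, 188.0], [563.2, 144.5]]
176 [278, 279, 280, 292, 293] [[559.9, 187.9], [560.4, 147.2]]
177 [278, 279, 280, 292, 293, 294] [[557.1, 187.9], [557.7, 144.4]]
178 [279, 280, 281, 291, 292, 293, 294] [[554.4, 185.1], [554.9, 144.3]]
179 [279, 280, 281, 292, 293, 294] [[551.6, 185.0], [552.1, 144.3]]
180 [278, 279, 280, 281, 292, 293, 294] [[548.8, 187.7], [549.4, 144.2]]
181 [279, 280, 281, 292, 293, 294] [[546.1, 184.9], [546.6, 144.2]]
182 [279, 280, 281, 292, 293, 294, 295] [[543.3, 184.8], [543.9, 141.4]]
183 [279, 280, 281, 282, 292, 293, 294, 295] [[540.6, 184.7], [541.1, 141.4]]
184 [279, 280, 281, 282, 292, 293, 294, 295] [[537.8, 184.7], [538.4, 141.3]]
185 [279, 280, 281, 282, 292, 293, 294, 295] [[535.1, 184.6], [535.6, 141.2]]
186 [279, 280, 281, 282, 292, 293, 294, 295] [[532.3, 184.5], [532.9, 141.2]]
187 [279, 280, 281, 282, 291, 292, 293, 294, 295] [[529.6, 184.5], [530.1, 141.1]]
188 [279, 280, 281, 282, 283, 284, 285, 286, 287, 288, 289, 290, 291, 292, 293, 294, 295] [[526.8, 184.4], [527.4, 141.1]]
189 [279, 280, 281, 282, 283, 284, 285, 286, 287, 288, 289, 290, 291, 292, 293, 294, 295] [[524.1, 184.3], [524.6, 141.0]]
```

Emit:
play_rows(series=[[[0.006,0.0005,-0.015,0,0,0,0],[0.006,0,-0.02,0,0,0,0],[0,0,-0.012,0,0,0,0],[0,0,0,0,0,0,0],[0,0,0,0,0,0,0]]])

```text
time: 3.75
tool_pos: [0.4467, 0.1501, 0.0689]
tool_rot: [-0.0, -0.062, 0.998, 0.0]
contact_force: [-0.0, 0.1, -1.1]
gripper_width: 0.167
grasp_force: 61.6
```

```bash
python3 - <<'E'
from m import *
t=grab('top'); w=grab('wrist'); st=manip.state(); print(st['tool_pos'],st['tool_rot'],st['grasp_force'],st['contact_force'])
I=t['frame']; g=np.zeros(I.shape[:2],np.uint8); g[160:196,276:302]=gray(I)[160:196,276:302]
ys,xs=np.where(g); P=ray(t,np.c_[xs,ys],.047)[:,:2]*1000
for r in range(160,196):
    q=P[ys==r]; 
    if len(q): print(r,xs[ys==r].tolist(),(q[[0,-1]]).round(1).tolist())
o=np.zeros((540,700,3),np.uint8)
o[:540,:320]=cv2.resize(I[145:213,265:305],(320,540),interpolation=2); 
s=grab('scene'); o[:400,320:700]=cv2.resize(s['frame'][170:230,310:390],(380,400*1),interpolation=2); cv2.imwrite('pics/c3.png',o)
E
```

```text
[0.44746514 0.14999282 0.06991811] [ 7.27726105e-04 -6.22279383e-02  9.98061695e-01  8.34306089e-05] 61.55057072639465 [-0.6717681  -1.00187017 -1.30186096]
163 [282, 283, 284, 285, 286, 287, 288, 289, 290] [[607.5, 182.0], [607.9, 159.3]]
164 [282, 283, 284, 285, 286, 287, 288, 289, 290, 291] [[604.6, 182.0], [605.0, 156.4]]
165 [282, 283, 287, 288, 289, 290] [[601.7, 181.9], [602.0, 159.2]]
166 [282, 283, 289, 290] [[598.8, 181.8], [599.1, 159.1]]
167 [282, 283, 285, 286, 287, 288, 289, 290] [[595.9, 181.8], [596.2, 159.1]]
168 [282, 283, 285, 286, 287, 288, 289, 290] [[593.0, 181.7], [593.3, 159.0]]
169 [282, 283, 284, 285, 286, 287, 288, 289, 290] [[590.1, 181.6], [590.4, 158.9]]
170 [282, 283, 284, 285, 286, 287, 288, 289, 290] [[587.2, 181.6], [587.5, 158.9]]
171 [281, 282, 283, 284, 285, 286, 287, 288, 289, 290] [[584.3, 184.3], [584.6, 158.8]]
172 [288, 289] [[581.7, 164.4], [581.7, 161.6]]
173 [293, 294] [[579.0, 150.2], [579.0, 147.3]]
174 [281, 293, 294, 295] [[575.6, 184.1], [576.2, 144.4]]
175 [280, 281, 293, 294] [[572.7, 186.9], [573.2, 147.2]]
176 [280, 281, 282, 292,
[... 357 characters left out ...]
93, 294, 295] [[555.4, 186.4], [556.0, 144.0]]
182 [280, 281, 282, 283, 293, 294, 295] [[552.6, 186.4], [553.1, 144.0]]
183 [280, 281, 282, 283, 293, 294, 295, 296] [[549.7, 186.3], [550.3, 141.1]]
184 [280, 281, 282, 283, 293, 294, 295, 296] [[546.8, 186.2], [547.4, 141.0]]
185 [281, 282, 283, 293, 294, 295] [[544.0, 183.3], [544.5, 143.8]]
186 [281, 282, 283, 290, 291, 292, 293, 294, 295, 296] [[541.1, 183.3], [541.7, 140.9]]
187 [281, 282, 283, 284, 285, 286, 287, 288, 289, 290, 291, 292, 293, 294, 295, 296] [[538.3, 183.2], [538.8, 140.9]]
188 [281, 282, 283, 284, 285, 286, 287, 288, 289, 290, 291] [[535.4, 183.1], [535.8, 154.9]]
189 [281, 282, 283, 284] [[532.5, 183.0], [532.6, 174.6]]
```

View pics/c3.png

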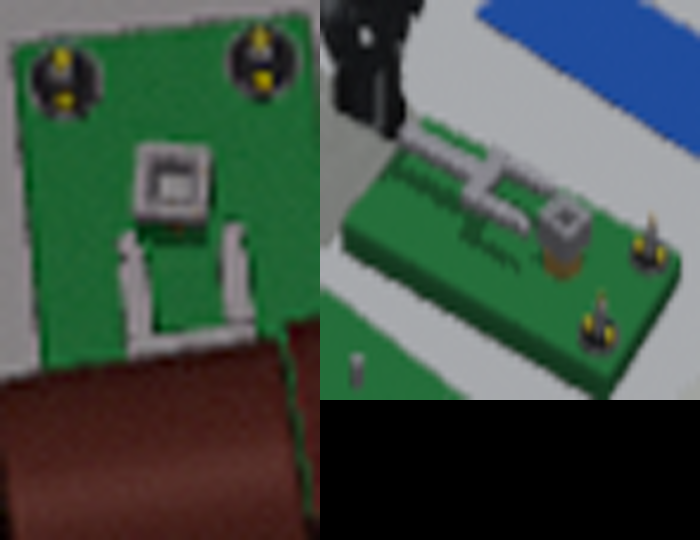

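Emit:
play_rows(series=[[[-0.004,-0.001,0,0,0,0,0],[0,0,-0.01,0,0,0,0],[0,0,-0.007,0,0,0,0],[0,0,-0.003,0,0,0,0],[0,0,0,0,0,0,0],[0,0,0,0,0,0,0]]])

```text
time: 4.5
tool_pos: [0.443, 0.1486, 0.0488]
tool_rot: [-0.0, -0.062, 0.998, -0.0]
contact_force: [-0.4, 0.4, -1.2]
gripper_width: 0.166
grasp_force: 61.6
```

```bash
cat >> m.py <<'E'
def jaw(t,z,box,jam,ang):
    """jaw midline/tip in tray coordinates; jam is screw axis mm"""
    r0,r1,c0,c1=box; I=t['frame']; g=gray(I); a=np.radians(ang); u=np.array([np.cos(a),np.sin(a)]); v=np.array([-u[1],u[0]])
    for r in range(r0,r1):
        x=np.where(g[r,c0:c1])[0]+c0
        if len(x):
            p=ray(t,[[x[0]-.5,r],[x[-1]+.5,r]],z)[:,:2]*1000-jam
            print(r,len(x),'x',(p@u).round(1).tolist(),'y',(p@v).round(1).tolist(),'mid',(p@v).mean().round(1))
def show(name,parts):
    H=max(p.shape[0] for p in parts); cv2.imwrite('pics/'+name,np.hstack([np.pad(p,((0,H-p.shape[0]),(0,0),(0,0))) for p in parts]))
def crop(I,r0,r1,c0,c1,k): return cv2.resize(I[r0:r1,c0:c1],None,fx=k,fy=k,interpolation=2)
E
python3 - <<'E'
from m import *
t=grab('top'); st=manip.state(); print(st['tool_pos'],st['tool_rot'],st['contact_force'])
jaw(t,.030,(173,196,276,302),np.array([593.5,169.0]),7)
E
```

```text
[0.44298386 0.14862119 0.04884587] [-1.91059411e-05 -6.19868860e-02  9.98076964e-01 -3.08454726e-06] [ 0.10944811 -0.49963145 -1.75549025]
176 3 x [-22.1, -23.0] y [-16.9, -25.5] mid -21.2
177 4 x [-21.0, -25.6] y [20.4, -22.3] mid -1.0
178 5 x [-23.9, -28.5] y [20.7, -22.0] mid -0.7
179 7 x [-26.8, -31.8] y [21.0, -24.6] mid -1.8
180 7 x [-29.7, -34.7] y [21.3, -24.3] mid -1.5
181 7 x [-32.6, -37.6] y [21.6, -24.0] mid -1.2
182 7 x [-35.5, -40.4] y [21.8, -23.7] mid -0.9
183 7 x [-38.4, -43.3] y [22.1, -23.4] mid -0.6
184 7 x [-41.3, -46.2] y [22.4, -23.1] mid -0.3
185 7 x [-44.1, -49.1] y [22.7, -22.8] mid -0.1
186 6 x [-47.4, -52.0] y [20.1, -22.5] mid -1.2
187 7 x [-50.2, -55.2] y [20.4, -25.1] mid -2.3
188 7 x [-53.1, -58.1] y [20.7, -24.8] mid -2.0
189 16 x [-56.0, -61.0] y [21.0, -24.5] mid -1.7
190 16 x [-58.9, -63.9] y [21.3, -24.2] mid -1.4
191 13 x [-61.8, -65.8] y [21.5, -15.3] mid 3.1
192 6 x [-64.7, -66.5] y [21.8, 4.8] mid 13.3
```

Emit:
play_rows(series=[[[0,0.0007,-0.0005,0,0,0,0],[0.005,0.0006,0,0,0,0,0],[0.005,0.0006,0,0,0,0,0],[0.005,0.0006,0,0,0,0,0],[0.005,0.0006,0,0,0,0,0],[0.005,0.0006,0,0,0,0,0],[0,0,0,0,0,0,0]]])

```text
time: 5.25
tool_pos: [0.4688, 0.1527, 0.0487]
tool_rot: [0.0, -0.062, 0.998, 0.0]
contact_force: [1.2, 2.0, -1.4]
gripper_width: 0.167
grasp_force: 61.6
```

Emit:
play_rows(series=[[[0.004,0.0005,0,0,0,0,0],[0.004,0.0005,0,0,0,0,0],[0.003,0.0004,0,0,0,0,0],[0.002,0.0002,0,0,0,0,0],[0,0,0,0,0,0,0]]])

```text
time: 5.75
tool_pos: [0.4812, 0.1541, 0.0485]
tool_rot: [0.0, -0.062, 0.998, 0.0]
contact_force: [-0.5, 1.8, -0.5]
gripper_width: 0.174
grasp_force: 61.7
```

```bash
python3 - <<'E'
from m import *
t=grab('top'); s=grab('scene'); st=manip.state(); print(st['tool_pos'],st['tool_rot'],st['contact_force'],st['ft_torque'])
jaw(t,.030,(171,190,276,302),np.array([593.5,169.0]),7)
show('c4.png',[crop(t['frame'],150,215,265,310,8),crop(s['frame'],170,230,310,390,5)])
E
```

```text
[0.48123261 0.15407971 0.04857163] [ 4.00647839e-04 -6.20615688e-02  9.98072234e-01  1.32515614e-04] [-0.75323439  3.08331735 -1.86374797] [0.38434745 0.15903835 0.29183746]
171 14 x [-3.2, -7.8] y [21.6, -21.3] mid 0.1
172 10 x [-6.1, -11.1] y [21.9, -23.8] mid -1.0
173 6 x [-9.0, -14.0] y [22.1, -23.5] mid -0.7
174 5 x [-11.9, -16.3] y [22.4, -17.5] mid 2.4
175 3 x [-14.8, -15.8] y [22.7, 14.2] mid 18.4
176 1 x [-17.7, -18.0] y [23.0, 20.1] mid 21.6
```

View pics/c4.png

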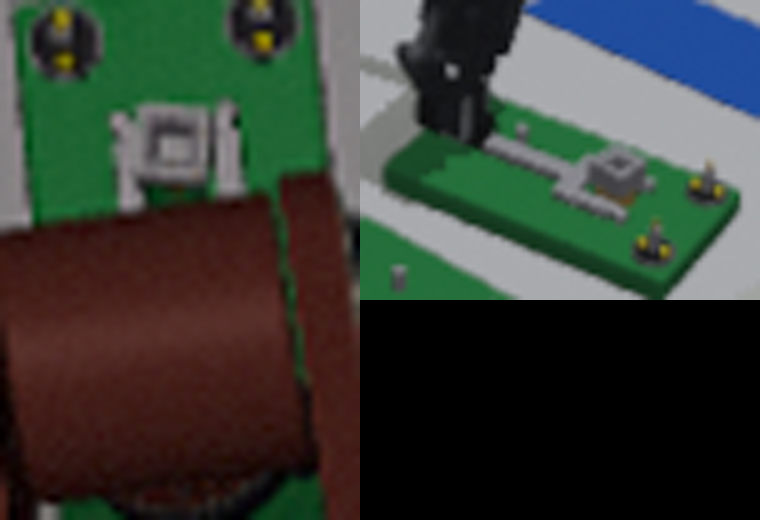

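Emit:
play_rows(series=[[[0.001,0.0006,0,0,0,0,0],[0.002,0.0002,0,0,0,0,0],[0.001,0.0001,0,0,0,0,0],[0.001,0.0001,0,0,0,0,0],[0,0,0,0,0,0,0]]])

```text
time: 6.35
tool_pos: [0.4861, 0.1549, 0.0485]
tool_rot: [0.0, -0.062, 0.998, -0.0]
contact_force: [-0.6, 1.8, -1.5]
gripper_width: 0.169
grasp_force: 61.7
```

Emit:
play_rows(series=[[[0.001,0.0001,0,0,0,0,0],[0,0,0,0,0,0,0]]])

```text
time: 6.55
tool_pos: [0.487, 0.155, 0.0485]
tool_rot: [0.0, -0.062, 0.998, -0.0]
contact_force: [-1.8, 1.1, -0.5]
gripper_width: 0.17
grasp_force: 61.7
```

Emit:
play_rows(series=[[[0.001,0.0001,0,0,0,0,0],[0.001,0.0001,0,0,0,0,0],[0,0,0,0,0,0,0]]])

```text
time: 6.85
tool_pos: [0.4874, 0.1551, 0.048]
tool_rot: [-0.002, -0.062, 0.998, -0.0]
contact_force: [-7.6, 0.1, 2.5]
gripper_width: 0.17
grasp_force: 62.2
```

```bash
python3 - <<'E'
from m import *
t=grab('top'); st=manip.state(); print(st['tool_pos'],st['contact_force'])
jaw(t,.030,(160,177,276,302),np.array([593.5,169.0]),7)
E
```

```text
[0.48742837 0.15506083 0.04798402] [-7.4456179   1.36167818  2.6514354 ]
160 1 x [25.0, 24.7] y [-18.8, -21.7] mid -20.3
161 2 x [22.4, 21.8] y [-15.7, -21.4] mid -18.5
162 4 x [23.5, 18.8] y [21.9, -21.1] mid 0.4
163 14 x [20.6, 15.9] y [22.2, -20.8] mid 0.7
164 16 x [17.6, 12.6] y [22.4, -23.4] mid -0.5
165 13 x [14.7, 9.7] y [22.7, -23.1] mid -0.2
166 10 x [11.8, 6.8] y [23.0, -22.8] mid 0.1
167 14 x [8.8, 3.8] y [23.3, -22.5] mid 0.4
168 14 x [5.9, 0.9] y [23.6, -22.2] mid 0.7
169 15 x [3.0, -2.0] y [23.9, -21.9] mid 1.0
170 15 x [0.1, -4.9] y [24.1, -21.6] mid 1.3
171 12 x [-3.2, -7.2] y [21.6, -15.6] mid 3.0
172 3 x [-6.1, -8.3] y [21.9, 1.9] mid 11.9
```

Emit:
play_rows(series=[[[-0.001,0,0,0,0,0,0],[0,0,0,0,0,0,0.45],[0,0,0,0,0,0,0.45],[0,0,0,0,0,0,0.45],[0,0,0.02,0,0,0,0.45],[0,0,0.05,0,0,0,0.6],[0,0,0.05,0,0,0,0.6],[0,-0.03,0.04,0,0,0,0.6],[0,-0.045,0.02,0,0,-1,0.6],[0,-0.045,0,0,0,-1,0.6]]])

```text
time: 7.9
tool_pos: [0.4905, 0.034, 0.2343]
tool_rot: [0.005, -0.045, 0.999, -0.001]
contact_force: [1.3, -0.5, -0.5]
gripper_width: 0.6
grasp_force: 0.0
```

Emit:
play_rows(series=[[[0,-0.045,0,0,0,-1,0.6],[0,-0.045,0,0,0,-1,0.6],[0,-0.045,0,0,0,-1,0.6],[0.002,-0.045,0,0,0,-1,0.6],[0.002,-0.045,0,0,0,-1,0.6],[0.002,-0.045,0,0,0,0,0.6],[0.002,-0.045,0,0,0,0,0.6],[0.004,-0.045,0,0,0,0,0.6],[0.004,-0.045,0,0,0,0,0.6],[0,-0.015,0,0,0,0,0.6]]])

```text
time: 8.9
tool_pos: [0.5036, -0.3889, 0.2285]
tool_rot: [0.0, 0.001, 1.0, -0.001]
contact_force: [0.1, 0.3, -0.1]
gripper_width: 0.603
grasp_force: 0.0
```

Emit:
play_rows(series=[[[0,0,0,0,0,0,0.6],[0,0,0,0,0,0,0.6]]])

```text
time: 9.1
tool_pos: [0.5039, -0.3842, 0.2284]
tool_rot: [-0.0, -0.001, 1.0, 0.0]
contact_force: [0.6, 1.1, 0.2]
gripper_width: 0.6
grasp_force: 0.0
```

```bash
python3 - <<'E'
from m import *
w=grab('wrist'); t=grab('top','t5.png'); st=manip.state(); print(st['time'],st['tool_pos'],st['tool_rot'],proj(w,[[.503,-.385,.11],[.503,-.385,.055]]))
jaw(t,.030,(160,177,276,302),np.array([593.5,169.0]),7)
np.savez('w5.npz',**w)
show('c5.png',[crop(w['frame'],100,300,220,420,2.5),crop(t['frame'],150,215,265,310,6)])
E
```

```text
9.2 [ 0.50417054 -0.38332708  0.22857579] [ 3.81479984e-05 -1.66109866e-03  9.99998604e-01  1.78966437e-04] [[318.3598392  202.66323977]
 [318.57206596 186.49651665]]
161 2 x [22.4, 21.8] y [-15.7, -21.4] mid -18.5
162 4 x [23.5, 18.8] y [21.9, -21.1] mid 0.4
163 14 x [20.6, 15.9] y [22.2, -20.8] mid 0.7
164 16 x [17.6, 12.6] y [22.4, -23.4] mid -0.5
165 13 x [14.7, 9.7] y [22.7, -23.1] mid -0.2
166 10 x [11.8, 6.8] y [23.0, -22.8] mid 0.1
167 14 x [8.8, 3.8] y [23.3, -22.5] mid 0.4
168 14 x [5.9, 0.9] y [23.6, -22.2] mid 0.7
169 15 x [3.0, -2.0] y [23.9, -21.9] mid 1.0
170 15 x [0.1, -4.9] y [24.1, -21.6] mid 1.3
171 15 x [-2.9, -7.8] y [24.4, -21.3] mid 1.6
172 11 x [-6.1, -11.1] y [21.9, -23.8] mid -1.0
173 6 x [-9.0, -14.0] y [22.1, -23.5] mid -0.7
174 11 x [-11.9, -16.9] y [22.4, -23.2] mid -0.4
175 16 x [-14.8, -19.8] y [22.7, -22.9] mid -0.1
176 16 x [-17.7, -22.7] y [23.0, -22.6] mid 0.2
```

View pics/c5.png

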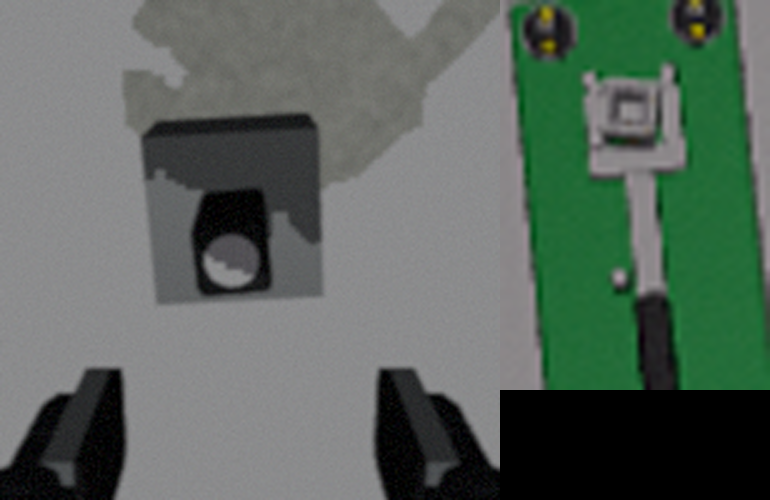

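Wrist view: driver handle top at about (312,204), in the holder turned about 3.5°. The spanner on tray A is seated on the nut, with its shank beside the post.

```bash
python3 - <<'E'
from m import *
w=dict(np.load('w5.npz')); I=w['frame'][100:300,220:420]
px=np.array([[142,137],[157,303],[322,293],[318,128]])/2.5+[220,100]
P=ray(w,px,.055)[:,:2]*1000; print(P.round(1),P.mean(0))
for i in range(4):
    d=P[(i+1)%4]-P[i]; print(np.linalg.norm(d).round(1),np.degrees(np.arctan2(d[1],d[0])).round(1))
g=gray(w['frame']); m=np.zeros_like(g)
hs=cv2.cvtColor(I,cv2.COLOR_BGR2HSV)[...,2]; k=(hs<22).astype(np.uint8); k[:60]=0;k[120:]=0;k[:,:70]=0;k[:,115:]=0
n,l,s,c=cv2.connectedComponentsWithStats(k); print(s[1:])
print('disc',ray(w,np.array([231,260])/2.5+[220,100],.11)*1000)
px=np.array([[192,236],[198,295],[270,290],[266,230]])/2.5+[220,100]
P=ray(w,px,.11)[:,:2]*1000; print(P.round(1),P.mean(0))
E
```

```text
[[ 471.3 -425.8]
 [ 540.4 -422.2]
 [ 535.7 -353.6]
 [ 467.6 -357.2]] [ 503.74430336 -389.70610566]
69.2 3.0
68.8 93.9
68.3 -176.9
68.7 -86.9
[[ 78  76  29  35 522]
 [ 79 102   6  15  25]
 [106 113   1   1   1]
 [ 85 115   5   2   6]
 [ 98 115   3   1   3]]
disc [[ 504.18164238 -389.97115942  110.        ]]
[[ 495.9 -402.8]
 [ 516.6 -401.2]
 [ 514.8 -376.8]
 [ 493.8 -378.4]] [ 505.27237004 -389.81215138]
```

Emit:
play_rows(series=[[[0,-0.006,-0.02,0,0,3,0.6],[0,0,-0.03,0,0,0,0.6],[0,0,-0.035,0,0,0,0.6],[0,0,-0.035,0,0,0,0.6],[0,0,-0.023,0,0,0,0.6],[0,0,0,0,0,0,0.6],[0,0,0,0,0,0,0],[0,0,0,0,0,0,0],[0,0,0,0,0,0,0],[0,0,0,0,0,0,0]]])

```text
time: 10.2
tool_pos: [0.5051, -0.3915, 0.088]
tool_rot: [0.001, -0.027, 1.0, -0.001]
contact_force: [-0.7, 1.8, 4.5]
gripper_width: 0.297
grasp_force: 60.0
```

Emit:
play_rows(series=[[[0,0,0.01,0,0,0,0],[0,0,0.03,0,0,0,0],[0,0,0.04,0,0,0,0],[0.004,0.03,0.01,0,0,-0.4,0],[0.007,0.045,0,0,0,-0.4,0],[0.008,0.045,0,0,0,-0.4,0],[0.008,0.045,0,0,0,-0.4,0],[0.008,0.045,0,0,0,-0.4,0],[0.008,0.045,0,0,0,-0.4,0],[0.008,0.045,0,0,0,0,0]]])

```text
time: 11.2
tool_pos: [0.5549, -0.0891, 0.1761]
tool_rot: [0.0, -0.006, 1.0, -0.0]
contact_force: [0.7, 0.5, -1.3]
gripper_width: 0.293
grasp_force: 59.7
```

Emit:
play_rows(series=[[[0.008,0.045,0,0,0,0,0],[0.008,0.045,0,0,0,0,0],[0.008,0.045,0,0,0,0,0],[0.007,0.045,0,0,0,0,0],[0.006,0.045,0,0,0,0,0],[0,0.035,0,0,0,0,0],[0,0,0,0,0,0,0],[0,0,0,0,0,0,0],[0,0,0,0,0,0,0]]])

```text
time: 12.1
tool_pos: [0.5919, 0.1683, 0.1756]
tool_rot: [-0.0, -0.006, 1.0, -0.0]
contact_force: [0.2, -1.1, -1.1]
gripper_width: 0.297
grasp_force: 59.4
```

```bash
python3 - <<'E'
from m import *
w=grab('wrist'); t=grab('top'); st=manip.state(); print(st['time'],st['tool_pos'],st['tool_rot'],st['gripper_width'])
p=st['tool_pos']; print(proj(w,[p,p-[0,0,.078],[.5935,.169,.052]]))
np.savez('w6.npz',**w)
show('c6.png',[crop(w['frame'],120,320,220,420,2.5),crop(t['frame'],150,215,270,310,6)])
E
```

```text
12.2 [0.59202858 0.16797105 0.17557651] [-2.02768771e-06 -5.36019085e-03  9.99985626e-01 -1.30583631e-04] 0.29367967149793106
[[318.54509328 280.62667164]
 [319.05492566 220.93702156]
 [320.40283247 203.671889  ]]
```

View pics/c6.png

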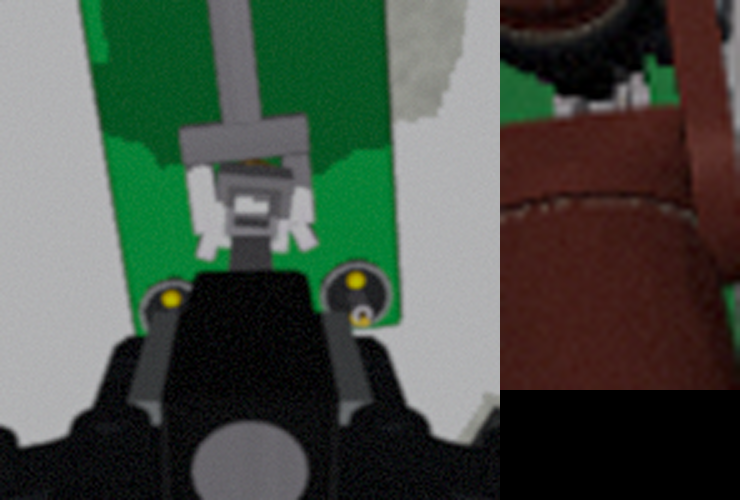

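Wrist view: the jam nut top is at about (320,203), with the bit tip just in front at (320,220) and the spanner jaw around the nut.

```bash
python3 - <<'E'
from m import *
w=dict(np.load('w6.npz')); g=cv2.cvtColor(w['frame'],cv2.COLOR_BGR2GRAY)
print('     ',*[f'{c:3d}' for c in range(302,342)])
for r in range(184,218): print(r,' ',*[f'{v:3d}' for v in g[r,302:342]])
E
```

```text
302 303 304 305 306 307 308 309 310 311 312 313 314 315 316 317 318 319 320 321 322 323 324 325 326 327 328 329 330 331 332 333 334 335 336 337 338 339 340 341
184    96  94  91  87  91  86  79  79  77  76  72  73  73  68  68  64  66  69  64  57  52  50  55  57  60  58  58  59  54  60  68  88 103 105 106 104 106 107 106 108
185    95  87  78  75  77  74  67  60  60  55  56  52  52  53  52  52  62  68  64  59  55  53  55  56  54  55  58  58  58  58  64  92 102 104 106 107 103 103 105 110
186   131 117  97  80  77  69  57  54  56  56  53  51  56  51  49  54  58  61  60  57  56  56  59  51  52  55  59  60  60  56  62  81  91  97 102 104 109 104 107 106
187   169 154 123  88  72  63  59  54  55  52  61  55  56  58  54  57  56  56  56  53  52  53  58  56  56  50  59  57  56  55  59  62  70  75  83  98 102 103 108 107
188   180 174 133  89  66  68  63  64  59  58  58  54  58  55  52  54  55  56  52  55  59  52  54  57  51  52  59  57  54  55  52  55  54  55  73  92 103 108 107 107
189   179 173 148 100  68  78  78  80  79  78  74  73  75  67  67  67  60  58  60  59  59  59  53  57  57  58 
[... 4003 characters left out ...]
 172 162 135 124 150 170 178 176 177
214   173 178 178 177 179 177 175 164 155 136 108  87  80  78  79  78  80  77  77  78  77  80  77  75  80  83 102 118 139 159 173 174 164 132 105 128 161 177 178 180
215   178 177 179 179 180 178 179 176 171 152 108  65  57  55  57  53  52  55  54  57  57  54  55  54  55  65  98 128 145 162 173 179 168 134  98 110 142 165 176 178
216   177 181 174 177 179 177 177 181 176 162 116  68  53  52  52  57  48  54  56  51  52  51  55  56  53  68 111 143 159 172 176 177 167 131  94  94 126 157 173 177
217   179 177 177 178 174 173 172 174 175 164 118  67  54  54  53  52  57  56  54  53  54  58  54  57  52  75 122 159 170 177 178 179 162 129  94  92 115 146 168 175
```

```bash
python3 - <<'E'
from m import *
w=dict(np.load('w6.npz'))
P=ray(w,[[307,188.9],[318,189.8],[335,191.4]],.052)*1000; print(P.round(1)); d=P[2]-P[0]; print(np.degrees(np.arctan2(-d[0],d[1])))
c=ray(w,[320.8,190.2],.052)*1000; a=np.radians(-5); print(c, c[0,:2]+13*np.array([np.cos(a),np.sin(a)]))
print('bit tip edges y', ray(w,[[312.3,214],[326.3,214]],.0976)*1000)
E
```

```text
[[580.6 157.6  52. ]
 [581.3 166.8  52. ]
 [582.5 181.1  52. ]]
-4.538824692609856
[[581.62630229 169.17671406  52.        ]] [594.57683337 168.0436894 ]
bit tip edges y [[586.88448142 163.16537441  97.6       ]
 [586.75747157 172.99653005  97.6       ]]
```

Emit:
play_rows(series=[[[0.0024,0.0001,-0.01,0,0,-4.9,0],[0,0,-0.02,0,0,0,0],[0,0,-0.01,0,0,0,0],[0,0,-0.004,0,0,0,0],[0,0,-0.004,0,0,0,0],[0,0,-0.003,0,0,0,0],[0,0,-0.003,0,0,0,0]]])

```text
time: 12.9
tool_pos: [0.5951, 0.1694, 0.1223]
tool_rot: [0.001, 0.037, 0.999, 0.0]
contact_force: [0.9, 0.1, -0.5]
gripper_width: 0.296
grasp_force: 59.7
```

Emit:
play_rows(series=[[[0,0,-0.003,0,0,0,0],[0,0,-0.002,0,0,0,0],[0,0,0,0,0,0,0]]])

```text
time: 13.2
tool_pos: [0.5949, 0.1694, 0.1166]
tool_rot: [0.001, 0.037, 0.999, 0.0]
contact_force: [2.4, 0.6, -2.6]
gripper_width: 0.296
grasp_force: 59.6
```

```bash
python3 - <<'E'
from m import *
st=manip.state(); print(st['tool_pos'],st['tool_rot'],st['contact_force'],st['ft_torque'],st['joint_pos'])
s=grab('scene'); cv2.imwrite('pics/c7.png',crop(s['frame'],100,240,290,420,4))
E
```

```text
[0.59492067 0.16937377 0.11662782] [8.09970711e-04 3.65411061e-02 9.99331820e-01 6.37693629e-05] [ 2.44862806  0.56825621 -2.62107963] [-0.0304178  -0.55867594  0.00238993] [ 1.57195413e-01  1.51895485e-01  1.73774782e+00 -1.96759593e-04
  1.25033516e+00 -1.34044057e+00]
```

View pics/c7.png

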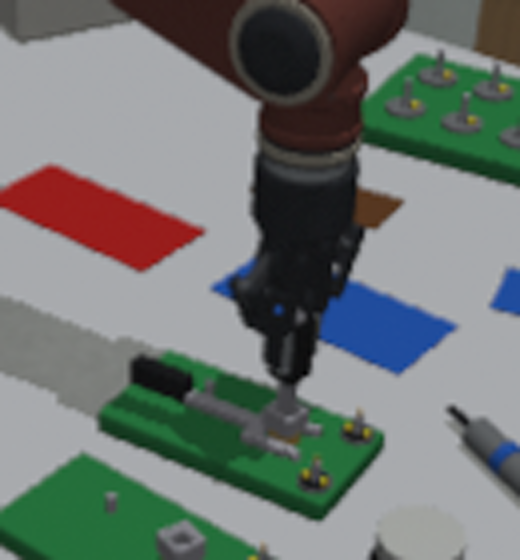

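The driver is inserted in the jam nut, with the spanner on the nut beside the post.

Emit:
play_rows(series=[[[0,0,0,0,0,-6,0],[0,0,0,0,0,-6,0],[0,0,0,0,0,-6,0],[0,0,0,0,0,-6,0],[0,0,0,0,0,-6,0],[0,0,0,0,0,-6,0],[0,0,0,0,0,-6,0],[0,0,0,0,0,-6,0],[0,0,0,0,0,0,0]]])

```text
time: 14.15
tool_pos: [0.595, 0.1687, 0.1168]
tool_rot: [0.001, 0.44, 0.898, -0.0]
contact_force: [3.5, -3.2, -1.9]
gripper_width: 0.297
grasp_force: 59.5
```

```bash
cat > st.py <<'E'
from m import *
st=manip.state(); q=st['tool_rot']
print(round(st['time'],2),st['tool_pos'].round(4),'yaw_y',round(2*np.degrees(np.arctan2(q[2],q[1]))-90,2),st['contact_force'].round(1),st['ft_torque'].round(2),st['gripper_width'],'eff6',st['joint_efforts'][5])
E
python3 st.py
```

```text
14.15 [0.595  0.1687 0.1168] yaw_y 37.84 [ 3.5 -3.2 -1.9] [-0.53 -0.81  0.08] 0.2967418353272952 eff6 0.5312569253146648
```

Emit:
play_rows(series=[[[0,0,0,0,0,-4,0],[0,0,0,0,0,-4,0],[0,0,0,0,0,0,0]]])

```text
time: 14.45
tool_pos: [0.5949, 0.1688, 0.1168]
tool_rot: [0.001, 0.5, 0.866, -0.0]
contact_force: [3.6, -2.5, -1.9]
gripper_width: 0.295
grasp_force: 59.6
```

```bash
python3 st.py
```

```text
14.45 [0.5949 0.1688 0.1168] yaw_y 29.94 [ 3.6 -2.5 -1.9] [-0.72 -0.82  0.16] 0.29455748678577065 eff6 0.38780272006988525
```

Emit:
play_rows(series=[[[0,0,0,0,0,-3,0],[0,0,0,0,0,-3,0],[0,0,0,0,0,0,0]]])

```text
time: 14.75
tool_pos: [0.5949, 0.1687, 0.1168]
tool_rot: [0.001, 0.545, 0.839, -0.0]
contact_force: [4.1, -3.9, -2.3]
gripper_width: 0.294
grasp_force: 59.6
```

```bash
python3 st.py
```

```text
14.75 [0.5949 0.1687 0.1168] yaw_y 23.97 [ 4.1 -3.9 -2.3] [-0.74 -0.85  0.09] 0.2943793463444123 eff6 0.2951714862138033
```

Emit:
play_rows(series=[[[0,0,0,0,0,-3,0],[0,0,0,0,0,-3,0],[0,0,0,0,0,0,0]]])

```text
time: 15.05
tool_pos: [0.5948, 0.1688, 0.1168]
tool_rot: [0.001, 0.588, 0.809, -0.0]
contact_force: [3.4, -3.7, -1.8]
gripper_width: 0.296
grasp_force: 59.6
```

```bash
python3 st.py; python3 - <<'E'
from m import *
s=grab('scene'); t=grab('top'); show('c8.png',[crop(s['frame'],160,240,310,400,5),crop(t['frame'],140,225,260,315,5)])
E
```

```text
15.05 [0.5948 0.1688 0.1168] yaw_y 17.98 [ 3.4 -3.7 -1.8] [-0.83 -0.78  0.11] 0.29565058195401495 eff6 0.28468916192650795
```

View pics/c8.png

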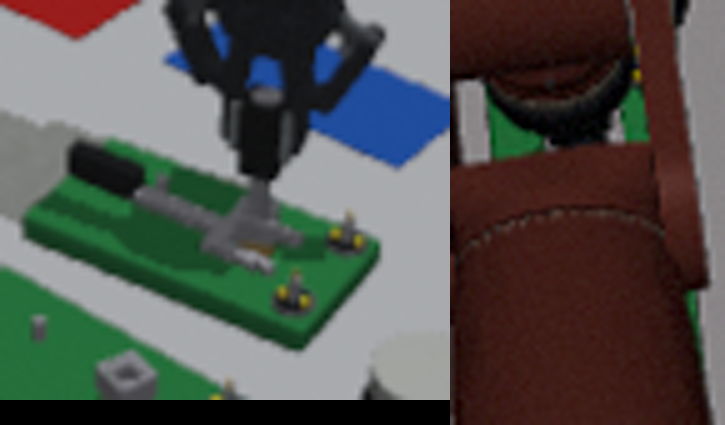

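The spanner still lies seated round the nut, and its shank reaches the post. The torque is still only thread drag, so I turn on.

Emit:
play_rows(series=[[[0,0,0,0,0,-2.5,0],[0,0,0,0,0,-2.5,0],[0,0,0,0,0,0,0]]])

```text
time: 15.45
tool_pos: [0.5948, 0.1687, 0.1168]
tool_rot: [0.001, 0.623, 0.783, -0.0]
contact_force: [3.6, -3.5, -1.8]
gripper_width: 0.3
grasp_force: 59.6
```

```bash
python3 st.py
```

```text
15.45 [0.5948 0.1687 0.1168] yaw_y 12.99 [ 3.6 -3.5 -1.8] [-0.78 -0.81  0.04] 0.2997190900649588 eff6 0.2568956930190325
```

Emit:
play_rows(series=[[[0,0,0,0,0,-2.5,0],[0,0,0,0,0,-2.5,0],[0,0,0,0,0,0,0]]])

```text
time: 15.75
tool_pos: [0.5947, 0.1688, 0.1167]
tool_rot: [0.001, 0.656, 0.755, -0.0]
contact_force: [3.6, -4.9, -1.0]
gripper_width: 0.299
grasp_force: 59.6
```

```bash
python3 st.py
```

```text
15.75 [0.5947 0.1688 0.1167] yaw_y 7.99 [ 3.6 -4.9 -1. ] [-0.84 -0.78  0.12] 0.29893515521653913 eff6 0.2579257171601057
```

Emit:
play_rows(series=[[[0,0,0,0,0,-2,0],[0,0,0,0,0,-2,0],[0,0,0,0,0,0,0]]])

```text
time: 16.05
tool_pos: [0.5947, 0.1688, 0.1168]
tool_rot: [0.001, 0.682, 0.731, -0.0]
contact_force: [3.1, -3.7, -0.5]
gripper_width: 0.298
grasp_force: 59.6
```

```bash
python3 st.py
```

```text
16.05 [0.5947 0.1688 0.1168] yaw_y 4.0 [ 3.1 -3.7 -0.5] [-0.85 -0.77  0.05] 0.2976997564205071 eff6 0.22849565371870995
```

Emit:
play_rows(series=[[[0,0,0,0,0,-2,0],[0,0,0,0,0,0,0]]])

```text
time: 16.25
tool_pos: [0.5947, 0.1688, 0.1168]
tool_rot: [0.001, 0.695, 0.719, -0.0]
contact_force: [3.0, -3.6, -1.2]
gripper_width: 0.297
grasp_force: 59.7
```

```bash
python3 st.py;  python3 - <<'E'
from m import *
s=grab('scene'); t=grab('top'); w=grab('wrist'); show('c9.png',[crop(s['frame'],160,240,310,400,5),crop(w['frame'],120,330,200,440,1.3)])
E
```

```text
16.25 [0.5947 0.1688 0.1168] yaw_y 2.01 [ 3.  -3.6 -1.2] [-0.78 -0.73  0.14] 0.2969238139482479 eff6 0.2453522477298975
```

Emit:
play_rows(series=[[[0,0,0,0,0,-2,0],[0,0,0,0,0,-1,0],[0,0,0,0,0,0,0]]])

```text
time: 16.7
tool_pos: [0.5947, 0.1688, 0.1168]
tool_rot: [0.001, 0.713, 0.701, -0.0]
contact_force: [3.4, -3.3, -0.6]
gripper_width: 0.294
grasp_force: 59.7
```

```bash
python3 st.py
```

```text
16.7 [0.5947 0.1688 0.1168] yaw_y -0.99 [ 3.4 -3.3 -0.6] [-0.89 -0.69  0.23] 0.29410850075519557 eff6 0.2529789134860039
```

View pics/c9.png

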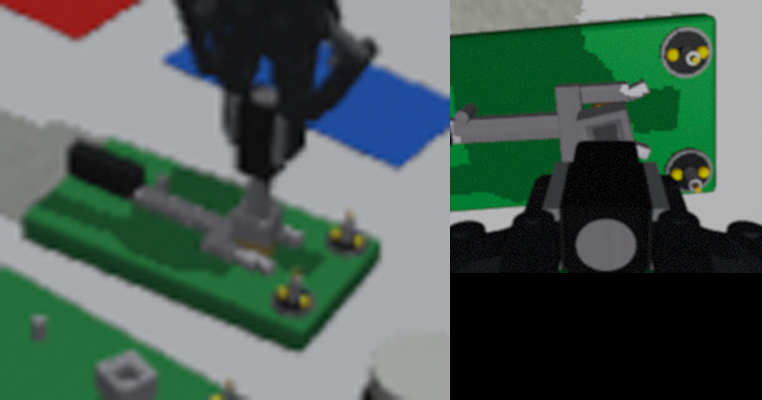

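The spanner is still seated with its shank at the post, and the jam nut is turned relative to it. I measure the angles before going on.

```bash
cat >> m.py <<'E'
def lines(f,box,z,minlen,k=3):
    r0,r1,c0,c1=box; g=cv2.cvtColor(f['frame'],cv2.COLOR_BGR2GRAY)[r0:r1,c0:c1]; g=cv2.resize(g,None,fx=k,fy=k,interpolation=2)
    L=cv2.createLineSegmentDetector().detect(g)[0][:,0,:]
    for l in L:
        p=((l.reshape(2,2)+.5)/k-.5)+[c0,r0]; 
        if np.linalg.norm(p[1]-p[0])<minlen: continue
        P=ray(f,p,z)[:,:2]*1000; d=P[1]-P[0]; a=np.degrees(np.arctan2(d[1],d[0])); print(p.round(0).tolist(),'len',np.linalg.norm(d).round(1),'ang90',round((a+45)%90-45,1),'ang180',round((a+90)%180-90,1), P.mean(0).round(1))
E
python3 - <<'E'
from m import *
w=grab('wrist'); np.savez('w7.npz',**w)
lines(w,(120,260,200,420),.045,9)
E
```

```text
[[307.0, 137.0], [340.0, 132.0]] len 21.0 ang90 6.6 ang180 6.6 [597.9 228.5]
[[367.0, 128.0], [394.0, 125.0]] len 16.9 ang90 5.2 ang180 5.2 [633.8 232.8]
[[342.0, 229.0], [345.0, 244.0]] len 11.4 ang90 12.4 ang180 -77.6 [611.  158.9]
[[200.0, 220.0], [204.0, 237.0]] len 12.7 ang90 2.8 ang180 -87.2 [513.  166.1]
[[340.0, 132.0], [367.0, 128.0]] len 17.1 ang90 7.1 ang180 7.1 [616.9 230.8]
[[200.0, 153.0], [297.0, 139.0]] len 63.2 ang90 7.0 ang180 7.0 [549.9 222.5]
[[347.0, 181.0], [336.0, 188.0]] len 9.0 ang90 31.1 ang180 31.1 [609.4 196.2]
[[335.0, 183.0], [317.0, 185.0]] len 11.7 ang90 5.1 ang180 5.1 [599.2 196.4]
[[400.0, 132.0], [408.0, 259.0]] len 89.8 ang90 6.9 ang180 -83.1 [651.4 185.1]
[[333.0, 196.0], [347.0, 193.0]] len 9.4 ang90 15.0 ang180 15.0 [608.2 189.3]
[[355.0, 233.0], [343.0, 230.0]] len 8.3 ang90 -18.8 ang180 -18.8 [614.8 162.7]
[[299.0, 228.0], [341.0, 228.0]] len 28.8 ang90 -0.9 ang180 -0.9 [594.9 165.4]
[[294.0, 244.0], [297.0, 229.0]] len 11.4 ang90 -13.3 ang180 76.7 [577.7 159.3]
[[379.0, 140.0], [389.0, 142.0]] len 6.1 ang90 -16.0 ang180 -16.0 [636.1 224. ]
[[
[... 1252 characters left out ...]
.0, 259.0], [291.0, 245.0]] len 11.0 ang90 -13.2 ang180 76.8 [572.8 147.2]
[[334.0, 203.0], [297.0, 213.0]] len 25.7 ang90 14.9 ang180 14.9 [591.8 179.9]
[[380.0, 137.0], [369.0, 139.0]] len 7.5 ang90 11.6 ang180 11.6 [630.  225.9]
[[299.0, 148.0], [300.0, 158.0]] len 6.1 ang90 -0.4 ang180 89.6 [582.3 217.3]
[[279.0, 189.0], [281.0, 202.0]] len 9.0 ang90 4.3 ang180 -85.7 [568.1 189. ]
[[404.0, 254.0], [404.0, 243.0]] len 8.4 ang90 3.9 ang180 -86.1 [653.7 149.1]
[[340.0, 226.0], [335.0, 205.0]] len 16.0 ang90 14.2 ang180 -75.8 [606.7 174.3]
[[384.0, 129.0], [374.0, 131.0]] len 6.7 ang90 8.8 ang180 8.8 [632.6 230.8]
[[374.0, 201.0], [374.0, 219.0]] len 12.8 ang90 2.1 ang180 -87.9 [631.8 177.8]
```

Emit:
play_rows(series=[[[0,0,0,0,0,-2,0],[0,0,0,0,0,-2,0],[0,0,0,0,0,0,0]]])

```text
time: 17.05
tool_pos: [0.5946, 0.1688, 0.1167]
tool_rot: [0.001, 0.737, 0.676, -0.0]
contact_force: [3.2, -4.1, -0.2]
gripper_width: 0.296
grasp_force: 59.7
```

```bash
python3 st.py; python3 - <<'E'
from m import *
w=grab('wrist'); np.savez('w8.npz',**w)
lines(w,(180,260,200,360),.052,14)
E
```

```text
17.05 [0.5946 0.1688 0.1167] yaw_y -5.0 [ 3.2 -4.1 -0.2] [-0.88 -0.76  0.24] 0.2958781524169941 eff6 0.37085956893861294
[[342.0, 229.0], [345.0, 244.0]] len 11.4 ang90 6.8 ang180 -83.2 [609.9 161. ]
[[201.0, 227.0], [207.0, 244.0]] len 12.6 ang90 6.5 ang180 -83.5 [516.4 169.6]
[[356.0, 231.0], [343.0, 229.0]] len 9.4 ang90 -13.6 ang180 -13.6 [614.2 165.5]
[[299.0, 228.0], [314.0, 228.0]] len 10.0 ang90 -2.9 ang180 -2.9 [586. 169.]
[[338.0, 195.0], [350.0, 187.0]] len 9.2 ang90 29.3 ang180 29.3 [611.8 192.3]
[[294.0, 244.0], [297.0, 229.0]] len 11.3 ang90 -17.2 ang180 72.8 [577.9 163.4]
[[314.0, 228.0], [335.0, 228.0]] len 14.4 ang90 -4.9 ang180 -4.9 [597.6 168.1]
[[327.0, 184.0], [297.0, 189.0]] len 19.0 ang90 5.3 ang180 5.3 [592.  197.3]
[[315.0, 199.0], [329.0, 196.0]] len 9.3 ang90 4.6 ang180 4.6 [597.7 189.3]
[[281.0, 213.0], [216.0, 224.0]] len 44.1 ang90 5.2 ang180 5.2 [548.2 179.2]
[[255.0, 235.0], [285.0, 230.0]] len 20.9 ang90 5.4 ang180 5.4 [561.1 168.1]
[[299.0, 202.0], [315.0, 199.0]] len 10.1 ang90 6.4 ang180 6.4 [588.  188.4]
[[341.0, 227.0], [334.0, 204.0]] len 16.8 ang90 13.0 ang180 -77.0 [606.7 176. ]
[[348.0, 245.0], [351.0, 259.0]] len 10.6 ang90 6.7 ang180 -83.3 [613.2 148.7]
[[295.0, 189.0], [278.0, 192.0]] len 11.0 ang90 5.5 ang180 5.5 [575.3 196.2]
[[333.0, 203.0], [297.0, 214.0]] len 24.6 ang90 13.1 ang180 13.1 [592.4 182.3]
[[215.0, 242.0], [247.0, 236.0]] len 21.9 ang90 5.2 ang180 5.2 [534.3 165.5]
[[277.0, 194.0], [282.0, 211.0]] len 12.3 ang90 6.2 ang180 -83.8 [570.  188.3]
```

Emit:
play_rows(series=[[[0,0,-0.0015,0,0,0,0],[0,0,-0.0015,0,0,0,0],[0,0,0,0,0,0,0]]])

```text
time: 17.4
tool_pos: [0.595, 0.169, 0.1165]
tool_rot: [0.001, 0.737, 0.676, -0.0]
contact_force: [-1.2, -5.5, 11.4]
gripper_width: 0.298
grasp_force: 61.4
```

```bash
python3 st.py
```

```text
17.4 [0.595  0.169  0.1165] yaw_y -5.01 [-1.2 -5.5 11.4] [-1.14  0.52  0.23] 0.2976218760080475 eff6 0.2159045822918415
```

Emit:
play_rows(series=[[[0,0,0.0025,0,0,0,0],[0,0,0,0,0,-2,0],[0,0,0,0,0,-2,0],[0,0,0,0,0,0,0]]])

```text
time: 17.8
tool_pos: [0.5947, 0.1689, 0.1166]
tool_rot: [0.001, 0.761, 0.649, -0.0]
contact_force: [1.9, -4.2, 2.7]
gripper_width: 0.296
grasp_force: 60.3
```

```bash
python3 st.py; python3 - <<'E'
from m import *
w=grab('wrist'); np.savez('w9.npz',**w)
lines(w,(180,260,200,360),.052,20)
lines(w,(100,300,200,420),.022,60)
E
```

```text
17.8 [0.5947 0.1689 0.1166] yaw_y -9.07 [ 1.9 -4.2  2.7] [-1.1  -0.41  0.23] 0.2961692931100019 eff6 0.3852842375636101
[[281.0, 215.0], [217.0, 231.0]] len 44.8 ang90 5.4 ang180 5.4 [548.5 179.1]
[[341.0, 227.0], [332.0, 203.0]] len 18.2 ang90 11.0 ang180 -79.0 [607.  175.6]
[[299.0, 203.0], [327.0, 196.0]] len 18.8 ang90 5.4 ang180 5.4 [593.  188.7]
[[332.0, 203.0], [296.0, 215.0]] len 24.7 ang90 11.1 ang180 11.1 [592.7 182.3]
[[220.0, 248.0], [247.0, 242.0]] len 19.3 ang90 5.2 ang180 5.2 [534.5 165.5]
[[255.0, 240.0], [286.0, 232.0]] len 22.1 ang90 5.6 ang180 5.6 [560.9 167.9]
[[240.0, 157.0], [343.0, 126.0]] len 76.6 ang90 7.1 ang180 7.1 [582.5 224.4]
[[388.0, 119.0], [415.0, 248.0]] len 101.6 ang90 6.9 ang180 -83.1 [658.2 178.7]
[[281.0, 215.0], [217.0, 231.0]] len 52.0 ang90 5.4 ang180 5.4 [539.3 168.8]
```

Emit:
play_rows(series=[[[0,0,0,0,0,4,0],[0,0,0,0,0,4,0],[0,0,0,0,0,4,0],[0,0,0,0,0,0,0]]])

```text
time: 18.25
tool_pos: [0.5947, 0.169, 0.1163]
tool_rot: [0.001, 0.689, 0.725, 0.0]
contact_force: [3.0, -4.7, 0.6]
gripper_width: 0.296
grasp_force: 60.1
```

```bash
python3 st.py; python3 - <<'E'
from m import *
w=grab('wrist'); np.savez('w9.npz',**w)
lines(w,(180,260,200,360),.052,18)
E
```

```text
18.25 [0.5947 0.169  0.1163] yaw_y 2.98 [ 3.  -4.7  0.6] [-0.98 -0.57 -0.02] 0.29631531808865347 eff6 -0.24477859027683735
[[337.0, 185.0], [301.0, 186.0]] len 23.1 ang90 5.5 ang180 5.5 [592.8 197.6]
[[310.0, 228.0], [342.0, 228.0]] len 21.3 ang90 2.8 ang180 2.8 [599. 169.]
[[282.0, 208.0], [214.0, 211.0]] len 44.4 ang90 5.4 ang180 5.4 [547.2 179.2]
[[302.0, 200.0], [341.0, 198.0]] len 25.3 ang90 5.9 ang180 5.9 [594.4 189.1]
[[336.0, 205.0], [299.0, 211.0]] len 24.5 ang90 12.7 ang180 12.7 [592.3 182.3]
[[210.0, 229.0], [283.0, 226.0]] len 48.3 ang90 5.5 ang180 5.5 [546.1 166.7]
```

Emit:
play_rows(series=[[[0,0,0,0,0,-4,0],[0,0,0,0,0,-4,0],[0,0,0,0,0,-4,0],[0,0,0,0,0,0,0]]])

```text
time: 18.7
tool_pos: [0.5946, 0.1689, 0.1162]
tool_rot: [0.001, 0.761, 0.649, -0.0]
contact_force: [2.3, -5.3, 0.9]
gripper_width: 0.298
grasp_force: 60.2
```

```bash
cat > a.py <<'E'
from m import *
import sys
T=[]
for i in range(4):
    w=grab('wrist'); st=manip.state(); T.append(st['ft_torque'][2])
q=st['tool_rot']; yaw=2*np.degrees(np.arctan2(q[2],q[1]))-90
print('yaw',yaw.round(2),'Tz',np.round(T,3),np.mean(T).round(3),'eff6',st['joint_efforts'][5].round(3),st['contact_force'].round(1))
np.savez('wl.npz',**w)
lines(w,tuple(map(int,sys.argv[1:5])),.052,18)
E
python3 a.py 180 260 200 360
```

```text
yaw -9.04 Tz [0.234 0.224 0.248 0.232] 0.235 eff6 0.236 [ 3.  -4.5  1.4]
[[330.0, 182.0], [294.0, 191.0]] len 23.8 ang90 5.3 ang180 5.3 [594.2 197.4]
[[312.0, 228.0], [332.0, 228.0]] len 12.7 ang90 -7.9 ang180 -7.9 [595.9 168.4]
[[281.0, 216.0], [217.0, 231.0]] len 44.5 ang90 5.3 ang180 5.3 [548.9 179.2]
[[298.0, 203.0], [328.0, 196.0]] len 19.9 ang90 5.0 ang180 5.0 [593.1 188.7]
[[341.0, 227.0], [332.0, 203.0]] len 17.7 ang90 10.9 ang180 -79.1 [606.9 175.9]
[[235.0, 245.0], [258.0, 239.0]] len 16.6 ang90 6.6 ang180 6.6 [544.1 166.3]
[[276.0, 196.0], [282.0, 215.0]] len 13.2 ang90 6.2 ang180 -83.8 [570.6 188.4]
[[332.0, 203.0], [296.0, 215.0]] len 24.6 ang90 10.8 ang180 10.8 [592.8 182.4]
```

Emit:
play_rows(series=[[[0,0,0,0,0,-2,0],[0,0,0,0,0,-2,0],[0,0,0,0,0,-2,0],[0,0,0,0,0,0,0]]])

```text
time: 19.3
tool_pos: [0.5946, 0.1689, 0.1162]
tool_rot: [0.001, 0.794, 0.608, -0.0]
contact_force: [2.7, -5.0, 1.2]
gripper_width: 0.294
grasp_force: 60.2
```

```bash
python3 a.py 180 260 200 360
```

```text
yaw -15.02 Tz [0.375 0.334 0.359 0.315] 0.346 eff6 0.362 [ 2.4 -4.5  1.3]
[[327.0, 181.0], [292.0, 194.0]] len 24.0 ang90 5.2 ang180 5.2 [595.2 197.2]
[[342.0, 227.0], [331.0, 202.0]] len 19.1 ang90 9.4 ang180 -80.6 [607.4 174.6]
[[282.0, 219.0], [220.0, 241.0]] len 45.3 ang90 5.2 ang180 5.2 [549.6 179. ]
[[298.0, 205.0], [325.0, 195.0]] len 18.9 ang90 5.3 ang180 5.3 [594.1 188.6]
[[262.0, 245.0], [289.0, 236.0]] len 19.5 ang90 5.1 ang180 5.1 [563.2 167.9]
[[322.0, 206.0], [296.0, 217.0]] len 18.8 ang90 8.9 ang180 8.9 [590.5 182. ]
[[274.0, 201.0], [282.0, 219.0]] len 13.4 ang90 5.8 ang180 -84.2 [571.5 187.9]
[[242.0, 252.0], [262.0, 245.0]] len 14.8 ang90 3.9 ang180 3.9 [546.  166.2]
```

Torque rises elastically from 0.12 to 0.35 N m while the jam nut barely follows, so tray A is tight. I turn back slightly so the pair relaxes toward its set angle.

Emit:
play_rows(series=[[[0,0,0,0,0,8,0],[0,0,0,0,0,8,0],[0,0,0,0,0,8,0],[0,0,0,0,0,8,0],[0,0,0,0,0,6,0],[0,0,0,0,0,4,0],[0,0,0,0,0,0,0]]])

```text
time: 20.2
tool_pos: [0.5949, 0.1689, 0.116]
tool_rot: [0.001, 0.523, 0.852, 0.0]
contact_force: [4.3, -4.5, -0.0]
gripper_width: 0.302
grasp_force: 59.9
```

```bash
python3 a.py 180 260 200 360
```

```text
yaw 26.9 Tz [-0.069 -0.046 -0.073  0.   ] -0.047 eff6 -0.051 [ 3.9 -4.3 -0.9]
[[300.0, 228.0], [342.0, 228.0]] len 27.4 ang90 26.9 ang180 26.9 [595.6 169.1]
[[263.0, 259.0], [199.0, 239.0]] len 44.4 ang90 7.2 ang180 7.2 [548.6 127.9]
[[286.0, 196.0], [231.0, 180.0]] len 36.3 ang90 9.7 ang180 9.7 [548.  175.6]
[[308.0, 194.0], [347.0, 206.0]] len 26.5 ang90 9.7 ang180 9.7 [590.8 188.4]
[[346.0, 192.0], [312.0, 182.0]] len 22.8 ang90 9.6 ang180 9.6 [587.7 196.5]
[[344.0, 213.0], [305.0, 205.0]] len 25.8 ang90 15.6 ang180 15.6 [591.5 182.1]
[[304.0, 209.0], [300.0, 226.0]] len 12.8 ang90 13.3 ang180 -76.7 [581.2 170.1]
[[209.0, 192.0], [255.0, 206.0]] len 30.6 ang90 9.6 ang180 9.6 [535.7 161.1]
[[256.0, 206.0], [281.0, 213.0]] len 16.8 ang90 8.9 ang180 8.9 [559.1 165.1]
```

Emit:
play_rows(series=[[[0,0,0,0,0,-6,0],[0,0,0,0,0,-5,0],[0,0,0,0,0,0,0.6],[0,0,0,0,0,0,0.6],[0,0,0,0,0,0,0.6],[0,0,0,0,0,0,0.6],[0,0,0.03,0,0,0,0.6],[0,0,0.04,0,0,0,0.6],[-0.01,0,0.03,0,0,8,0.6],[-0.01,-0.002,0,0,0,8,0.6]]])

```text
time: 21.4
tool_pos: [0.577, 0.1682, 0.2227]
tool_rot: [0.004, 0.483, 0.875, 0.003]
contact_force: [0.3, 0.2, 0.4]
gripper_width: 0.602
grasp_force: 0.0
```

Emit:
play_rows(series=[[[-0.012,-0.002,0,0,0,8,0.5],[-0.012,-0.002,0,0,0,8.5,0.5],[-0.012,-0.002,0,0,0,8.5,0.5],[-0.012,-0.002,0,0,0,8.5,0.5],[-0.012,-0.002,0,0,0,8.5,0.5],[-0.012,-0.002,0,0,0,8.5,0.5],[-0.01,-0.002,0,0,0,8.5,0.5],[-0.005,-0.001,0,0,0,8.5,0.5],[0,0,0,0,0,0,0.5],[0,0,0,0,0,0,0.5]]])

```text
time: 22.4
tool_pos: [0.4874, 0.1525, 0.2161]
tool_rot: [0.0, -0.08, 0.997, 0.0]
contact_force: [0.3, 0.5, 0.5]
gripper_width: 0.503
grasp_force: 0.0
```

```bash
python3 st.py; python3 - <<'E'
from m import *
w=grab('wrist'); np.savez('w10.npz',**w); p=manip.state()['tool_pos']; print(p, proj(w,[p-[0,0,p[2]-.046]]))
lines(w,(100,300,230,410),.046,18)
E
```

```text
22.4 [0.4874 0.1525 0.2161] yaw_y 99.16 [0.3 0.5 0.5] [ 0.03 -0.02  0.01] 0.5033089779007671 eff6 -0.03805357147939503
[0.48750226 0.15246777 0.21605333] [[319.42300168 188.27161507]]
[[392.0, 259.0], [405.0, 286.0]] len 37.6 ang90 36.3 ang180 36.3 [567.  252.9]
[[235.0, 284.0], [246.0, 261.0]] len 31.2 ang90 -17.4 ang180 -17.4 [595.2  82.4]
[[232.0, 159.0], [230.0, 187.0]] len 28.2 ang90 1.6 ang180 1.6 [485.9  64.3]
[[276.0, 145.0], [372.0, 149.0]] len 91.8 ang90 6.9 ang180 -83.1 [446.1 150.3]
[[376.0, 152.0], [367.0, 245.0]] len 97.0 ang90 7.0 ang180 7.0 [491.8 206.4]
[[325.0, 255.0], [325.0, 207.0]] len 54.3 ang90 9.3 ang180 9.3 [532.3 165.3]
[[273.0, 244.0], [272.0, 154.0]] len 95.8 ang90 7.1 ang180 7.1 [508.3 107.7]
[[312.0, 207.0], [313.0, 254.0]] len 53.4 ang90 9.7 ang180 9.7 [534.4 152.4]
[[361.0, 284.0], [362.0, 247.0]] len 44.9 ang90 10.2 ang180 10.2 [565.2 211. ]
[[310.0, 204.0], [310.0, 171.0]] len 33.8 ang90 8.5 ang180 8.5 [488.2 143.1]
[[299.0, 265.0], [299.0, 285.0]] len 24.7 ang90 8.5 ang180 8.5 [588.  146.4]
[[277.0, 247.0], [278.0, 284.0]] len 44.8 ang90 8.2 ang180 8.2 [580.2 121.9]
[[339.0, 285.0], [339.0, 256.0]] len 35.7 ang90 9.8 ang180 9.8 [575.2 188.2]
[[312.0, 265.0], [330.0, 265.0]] len 19.8 ang90 9.7 ang180 -80.3 [571.4 167.5]
[[330.0, 274.0], [312.0, 276.0]] len 19.7 ang90 15.6 ang180 -74.4 [584.1 169.7]
```

Emit:
play_rows(series=[[[0,-0.001,-0.04,0,0,0,0.5],[0,0,-0.045,0,0,0,0.5],[0,0,-0.045,0,0,0,0.5],[0,0,-0.03,0,0,0,0.5],[0,0,-0.006,0,0,0,0.5],[0,0,0,0,0,0,0],[0,0,0,0,0,0,0],[0,0,0,0,0,0,0],[0,0,0,0,0,0,0]]])

```text
time: 23.35
tool_pos: [0.489, 0.1516, 0.0521]
tool_rot: [0.002, -0.081, 0.997, 0.0]
contact_force: [-0.7, -0.4, 1.9]
gripper_width: 0.164
grasp_force: 61.0
```

Emit:
play_rows(series=[[[0,0,0.0005,0,0,0,0],[-0.004,-0.0007,0,0,0,0,0],[-0.006,-0.001,0,0,0,0,0],[-0.006,-0.001,0,0,0,0,0],[-0.006,-0.001,0,0,0,0,0],[-0.006,-0.001,0,0,0,0,0],[-0.006,-0.001,0,0,0,0,0],[-0.006,-0.001,0,0,0,0,0],[-0.0015,0,0,0,0,0,0],[0,0,0,0,0,0,0]]])

```text
time: 24.35
tool_pos: [0.447, 0.1447, 0.0521]
tool_rot: [0.002, -0.081, 0.997, -0.0]
contact_force: [3.1, 0.4, 6.7]
gripper_width: 0.167
grasp_force: 61.5
```

Emit:
play_rows(series=[[[0,0,0.01,0,0,0,0],[0,0,0.03,0,0,0,0],[0,-0.02,0.02,0,0,-1.5,0],[0.005,-0.03,0,0,0,-2,0],[0.01,-0.035,0,0,0,-2,0],[0.01,-0.035,0,0,0,-2,0],[0.005,-0.026,0,0,0,-2,0],[0,0,-0.025,0,0,0,0],[0,0,-0.013,0,0,0,0],[0,0,0,0,0,0,0]]])

```text
time: 25.35
tool_pos: [0.4733, -0.0008, 0.0695]
tool_rot: [-0.003, 0.002, 1.0, 0.001]
contact_force: [0.2, -0.6, -1.4]
gripper_width: 0.169
grasp_force: 60.2
```

Emit:
play_rows(series=[[[0,0,0,0,0,0,0],[0,0,0,0,0,0,0]]])

```text
time: 25.55
tool_pos: [0.4754, -0.0008, 0.0727]
tool_rot: [-0.001, 0.001, 1.0, 0.0]
contact_force: [-0.2, 0.2, -1.6]
gripper_width: 0.164
grasp_force: 60.1
```

```bash
python3 st.py; python3 - <<'E'
from m import *
t=grab('top','t10.png'); print(proj(t,[[.627,-.0017,.052],[.585,-.0017,.052],[.607,.02,.052],[.607,-.025,.052]]).round(1))
jaw(t,.052,(150,182,334,362),np.array([626.7,-1.8]),0)
E
```

```text
25.55 [ 0.4754 -0.0008  0.0727] yaw_y 89.88 [-0.2  0.2 -1.6] [-0.04  0.11 -0.  ] 0.16384512075394472 eff6 0.00019130396594846388
[[346.7 156.8]
 [346.6 171.3]
 [339.  163.6]
 [354.8 163.8]]
152 3 x [14.2, 14.3] y [9.1, 0.6] mid 4.9
153 6 x [11.3, 11.5] y [9.1, -8.0] mid 0.6
154 10 x [8.3, 8.7] y [12.0, -16.5] mid -2.3
155 6 x [5.4, 5.8] y [12.0, -16.5] mid -2.3
156 4 x [2.5, 2.8] y [11.9, -13.7] mid -0.9
157 10 x [-0.5, -0.1] y [14.8, -13.7] mid 0.5
158 10 x [-3.4, -3.0] y [14.8, -13.7] mid 0.5
159 9 x [-6.3, -6.0] y [14.8, -10.9] mid 2.0
160 9 x [-9.2, -8.9] y [14.7, -10.9] mid 1.9
161 7 x [-12.1, -11.8] y [9.0, -10.9] mid -0.9
162 3 x [-14.8, -14.7] y [-2.3, -10.9] mid -6.6
165 5 x [-23.9, -23.3] y [26.0, -19.4] mid 3.3
166 4 x [-26.8, -26.2] y [23.2, -19.4] mid 1.9
167 6 x [-29.7, -29.1] y [23.2, -19.4] mid 1.9
168 6 x [-32.6, -32.0] y [23.1, -19.4] mid 1.9
169 6 x [-35.5, -34.9] y [23.1, -19.4] mid 1.9
170 6 x [-38.3, -37.8] y [23.1, -19.4] mid 1.8
171 6 x [-41.2, -40.7] y [23.1, -19.4] mid 1.8
172 6 x [-44.1, -43.5] y [23.1, -19.4] mid 1.8
173 6 x [-47.0, -46.4] y [23.1, -19.4] mid 1.8
174 6 x [-49.9, -49.3] y [23.0, -19.4] mid 1.8
175 4 x [-52.8, -52.2] y [23.0, -19.4] mid 1.8
176 4 x [-55.6, -55.1] y [23.0, -19.4] mid 1.8
```

Emit:
play_rows(series=[[[0.004,-0.0015,0,0,0,0,0],[0,0,-0.01,0,0,0,0],[0,0,-0.007,0,0,0,0],[0,0,-0.003,0,0,0,0],[0,0,0,0,0,0,0],[0,0,0,0,0,0,0]]])

```text
time: 26.2
tool_pos: [0.4799, -0.0028, 0.0527]
tool_rot: [-0.0, 0.002, 1.0, 0.0]
contact_force: [-3.0, 0.3, 3.2]
gripper_width: 0.166
grasp_force: 60.8
```

```bash
python3 st.py; python3 - <<'E'
from m import *
t=grab('top','t11.png')
jaw(t,.030,(162,184,334,362),np.array([626.7,-1.8]),0)
E
```

```text
26.2 [ 0.4799 -0.0028  0.0527] yaw_y 89.82 [-3.   0.3  3.2] [0.12 0.02 0.06] 0.16563069816744833 eff6 0.06685306783765554
162 4 x [-9.8, -9.7] y [-0.9, -12.5] mid -6.7
164 3 x [-16.1, -15.5] y [22.2, -21.2] mid 0.5
165 5 x [-19.0, -18.4] y [22.2, -24.1] mid -0.9
166 5 x [-22.0, -21.4] y [22.2, -21.2] mid 0.5
167 5 x [-24.9, -24.3] y [19.3, -21.2] mid -1.0
168 7 x [-27.9, -27.2] y [22.1, -24.1] mid -1.0
169 7 x [-30.8, -30.2] y [22.1, -24.1] mid -1.0
170 7 x [-33.7, -33.1] y [22.1, -24.1] mid -1.0
171 7 x [-36.7, -36.1] y [22.1, -24.1] mid -1.0
172 7 x [-39.6, -39.0] y [22.1, -24.1] mid -1.0
173 6 x [-42.5, -41.9] y [19.2, -24.1] mid -2.4
174 6 x [-45.4, -44.9] y [19.1, -24.1] mid -2.5
175 4 x [-48.0, -47.8] y [-12.5, -24.1] mid -18.3
176 1 x [-50.8, -50.8] y [-18.3, -21.2] mid -19.7
```

Emit:
play_rows(series=[[[0,0.0009,0.0004,0,0,0,0],[0.005,0,0,0,0,0,0],[0.005,0,0,0,0,0,0],[0.005,0,0,0,0,0,0],[0.005,0,0,0,0,0,0],[0.005,0,0,0,0,0,0],[0.004,0,0,0,0,0,0],[0.003,0,0,0,0,0,0],[0,0,0,0,0,0,0]]])

```text
time: 27.15
tool_pos: [0.5126, -0.002, 0.0531]
tool_rot: [0.001, 0.002, 1.0, -0.0]
contact_force: [-0.0, -0.2, 2.1]
gripper_width: 0.166
grasp_force: 60.7
```

Emit:
play_rows(series=[[[0.002,0,0,0,0,0,0],[0.002,0,0,0,0,0,0],[0.001,0,0,0,0,0,0],[0,0,0,0,0,0,0]]])

```text
time: 27.55
tool_pos: [0.517, -0.002, 0.0529]
tool_rot: [0.0, 0.002, 1.0, -0.0]
contact_force: [-2.4, 0.0, 2.9]
gripper_width: 0.17
grasp_force: 60.7
```

Emit:
play_rows(series=[[[0.001,0,0,0,0,0,0],[0.001,0,0,0,0,0,0],[0,0,0,0,0,0,0]]])

```text
time: 27.85
tool_pos: [0.5189, -0.002, 0.0529]
tool_rot: [-0.0, 0.002, 1.0, -0.0]
contact_force: [-2.8, -0.2, 2.5]
gripper_width: 0.169
grasp_force: 60.7
```

Emit:
play_rows(series=[[[0.001,0,0,0,0,0,0],[0.001,0,0,0,0,0,0],[0,0,0,0,0,0,0]]])

```text
time: 28.15
tool_pos: [0.5193, -0.0019, 0.0524]
tool_rot: [-0.002, 0.002, 1.0, 0.0]
contact_force: [-8.6, 0.2, 5.9]
gripper_width: 0.167
grasp_force: 61.2
```

```bash
python3 st.py; python3 - <<'E'
from m import *
t=grab('top','t12.png')
jaw(t,.030,(148,170,334,362),np.array([627.,-1.8]),0)
E
```

```text
28.15 [ 0.5193 -0.0019  0.0524] yaw_y 89.82 [-8.6  0.2  5.9] [-0.01  0.83 -0.02] 0.16690467153844887 eff6 -0.0069069933670107275
151 4 x [22.2, 22.8] y [22.4, -21.1] mid 0.6
152 7 x [19.2, 19.8] y [22.4, -21.1] mid 0.6
153 12 x [16.2, 16.8] y [22.4, -21.1] mid 0.6
154 14 x [13.2, 13.9] y [22.4, -21.1] mid 0.6
155 11 x [10.3, 10.9] y [22.3, -21.1] mid 0.6
156 11 x [7.3, 7.9] y [22.3, -21.1] mid 0.6
157 10 x [4.3, 4.9] y [22.3, -21.1] mid 0.6
158 4 x [1.4, 2.0] y [22.3, -21.1] mid 0.6
159 1 x [-1.6, -1.5] y [22.3, 19.4] mid 20.8
```

Emit:
play_rows(series=[[[-0.0015,0,0,0,0,0,0],[0,0,0,0,0,0,0.45],[0,0,0,0,0,0,0.45],[0,0,0,0,0,0,0.45],[0,0,0.02,0,0,0,0.45],[0,0,0.045,0,0,0,0.6],[0,0,0.045,0,0,0,0.6],[0,0.02,0.04,0,0,2,0.6],[0.01,0.035,0.02,0,0,3,0.6],[0.016,0.035,0,0,0,3,0.6]]])

```text
time: 29.2
tool_pos: [0.5478, 0.0889, 0.2284]
tool_rot: [0.005, -0.068, 0.998, -0.0]
contact_force: [1.2, 0.3, 0.4]
gripper_width: 0.603
grasp_force: 0.0
```

Emit:
play_rows(series=[[[0.017,0.035,0,0,0,3,0.6],[0.017,0.035,0,0,0,3,0.6],[0.016,0.011,0,0,0,2,0.6],[0,0,0,0,0,0,0.6],[0,0,0,0,0,0,0.6],[0,0,0,0,0,0,0.6]]])

```text
time: 29.8
tool_pos: [0.5948, 0.1682, 0.2226]
tool_rot: [-0.0, -0.137, 0.991, -0.0]
contact_force: [0.7, -1.8, -0.7]
gripper_width: 0.598
grasp_force: 0.0
```

```bash
python3 st.py; python3 - <<'E'
from m import *
w=grab('wrist','w13.png'); t=grab('top','t13.png'); print(proj(w,[[.5949,.1689,.138],[.5949,.1689,.083]]))
lines(w,(140,290,250,390),.138,12)
I=w['frame'][140:290,250:390]; m=gray(I); n,l,s,c=cv2.connectedComponentsWithStats(m); 
for k in range(1,n):
    if 100<s[k,4]<2500: print(s[k],c[k]+[250,140],ray(w,c[k]+[250,140],.138)*1000)
print('jaw B'); jaw(t,.030,(148,170,334,362),np.array([627.,-1.8]),0)
E
```

```text
29.8 [0.5948 0.1682 0.2226] yaw_y 105.74 [ 0.7 -1.8 -0.7] [-0.02  0.01 -0.07] 0.5984679958823504 eff6 0.001486772162024863
[[320.21882292 217.95929823]
 [320.14176637 197.0173652 ]]
[[371.0, 247.0], [385.0, 247.0]] len 10.3 ang90 16.2 ang180 -73.8 [605.2 216.9]
[[268.0, 247.0], [270.0, 287.0]] len 34.7 ang90 14.7 ang180 14.7 [644.6 142.2]
[[254.0, 247.0], [268.0, 247.0]] len 10.6 ang90 14.9 ang180 -75.1 [629.3 132.2]
[[369.0, 287.0], [371.0, 247.0]] len 34.3 ang90 16.8 ang180 16.8 [623.3 216.7]
[[265.0, 225.0], [275.0, 140.0]] len 62.6 ang90 7.0 ang180 7.0 [580.4 127.9]
[[379.0, 140.0], [359.0, 238.0]] len 72.6 ang90 7.2 ang180 7.2 [566.2 196. ]
[[357.0, 240.0], [317.0, 234.0]] len 30.4 ang90 6.8 ang180 -83.2 [605.8 184.9]
[[305.0, 232.0], [267.0, 227.0]] len 27.9 ang90 7.2 ang180 -82.8 [610.6 147. ]
[[317.0, 182.0], [334.0, 182.0]] len 12.3 ang90 15.9 ang180 -74.1 [567.9 164.9]
[[337.0, 229.0], [316.0, 230.0]] len 15.7 ang90 19.1 ang180 -70.9 [602.6 176.1]
[[306.0, 228.0], [303.0, 201.0]] len 20.9 ang90 19.3 ang180 19.3 [595.3 157.2]
[[336.0, 189.0], [339.0, 213.0]] len 17.6 ang90 2
[... 558 characters left out ...]
.6
155 11 x [10.3, 10.9] y [22.3, -21.1] mid 0.6
156 9 x [7.3, 7.9] y [22.3, -21.1] mid 0.6
157 15 x [4.3, 4.9] y [22.3, -21.1] mid 0.6
158 15 x [1.4, 2.0] y [22.3, -21.1] mid 0.6
159 15 x [-1.6, -1.0] y [22.3, -21.2] mid 0.6
160 15 x [-4.5, -3.9] y [22.3, -21.2] mid 0.6
161 12 x [-7.5, -6.9] y [22.2, -21.2] mid 0.5
162 9 x [-10.5, -9.9] y [22.2, -21.2] mid 0.5
163 6 x [-13.4, -12.8] y [22.2, -21.2] mid 0.5
164 13 x [-16.4, -15.7] y [22.2, -24.1] mid -0.9
165 16 x [-19.3, -18.7] y [22.2, -24.1] mid -0.9
166 16 x [-22.3, -21.6] y [22.2, -24.1] mid -0.9
167 16 x [-25.2, -24.6] y [22.1, -24.1] mid -1.0
168 15 x [-28.2, -27.5] y [22.1, -24.1] mid -1.0
169 5 x [-30.9, -30.7] y [7.7, -6.7] mid 0.5
```

Emit:
play_rows(series=[[[-0.001,0.001,-0.02,0,0,3,0.6],[0,0,-0.04,0,0,0,0.6],[0,0,-0.035,0,0,0,0.6],[0,0,-0.011,0,0,0,0.6],[0,0,0,0,0,0,0],[0,0,0,0,0,0,0],[0,0,0,0,0,0,0],[0,0,0,0,0,0,0]]])

```text
time: 30.7
tool_pos: [0.5955, 0.1702, 0.119]
tool_rot: [0.002, -0.163, 0.987, -0.0]
contact_force: [-0.1, 0.1, -0.9]
gripper_width: 0.297
grasp_force: 60.6
```

```bash
python3 st.py
```

```text
30.7 [0.5955 0.1702 0.119 ] yaw_y 108.81 [-0.1  0.1 -0.9] [-0.06 -0.06 -0.02] 0.29695079909153715 eff6 0.0019876369333360344
```

Emit:
play_rows(series=[[[0,0,0.01,0,0,0,0],[0,0,0.025,0,0,0,0],[0,0,0.025,0,0,0,0],[0.003,-0.022,0,0,0,-5,0],[0.006,-0.03,0,0,0,-6,0],[0.006,-0.03,0,0,0,-6,0],[0.006,-0.03,0,0,0,-6,0],[0.006,-0.03,0,0,0,-7,0],[0.0045,-0.03,0,0,0,-7,0],[0,0,0,0,0,0,0]]])

```text
time: 31.7
tool_pos: [0.6266, -0.0052, 0.1784]
tool_rot: [0.001, 0.161, 0.987, -0.001]
contact_force: [-0.9, 0.8, -1.1]
gripper_width: 0.295
grasp_force: 60.7
```

Emit:
play_rows(series=[[[0,0,0,0,0,0,0],[0,0,0,0,0,0,0],[0,0,0,0,0,0,0]]])

```text
time: 32.0
tool_pos: [0.6257, -0.0009, 0.1772]
tool_rot: [0.0, 0.157, 0.988, 0.0]
contact_force: [0.2, -0.3, -1.4]
gripper_width: 0.3
grasp_force: 60.7
```

```bash
python3 st.py; python3 - <<'E'
from m import *
w=grab('wrist','w14.png'); st=manip.state(); print(proj(w,[[.627,-.0018,.052], st['tool_pos']-[0,0,.081]]))
lines(w,(170,240,280,360),.052,10)
show('c14.png',[crop(w['frame'],165,235,275,365,8)])
E
```

```text
32.0 [ 0.6257 -0.0009  0.1772] yaw_y 71.91 [ 0.2 -0.3 -1.4] [-0.05 -0.05  0.03] 0.29972871616662855 eff6 -0.0022072818683227524
[[319.09212115 202.9366772 ]
 [319.53789422 219.25794008]]
[[329.0, 206.0], [327.0, 217.0]] len 10.3 ang90 -25.0 ang180 -25.0 [636.7   3.1]
[[311.0, 204.0], [324.0, 203.0]] len 11.2 ang90 -14.2 ang180 75.8 [627.2  -3.2]
[[346.0, 202.0], [341.0, 188.0]] len 12.8 ang90 0.9 ang180 0.9 [626.7  20.1]
[[335.0, 205.0], [343.0, 213.0]] len 10.2 ang90 21.5 ang180 21.5 [637.7  12.8]
[[332.0, 191.0], [336.0, 206.0]] len 13.2 ang90 -0.7 ang180 -0.7 [627.3  11.6]
[[290.0, 189.0], [300.0, 215.0]] len 24.3 ang90 -0.3 ang180 -0.3 [620.  -21.2]
[[333.0, 216.0], [333.0, 204.0]] len 11.0 ang90 -17.0 ang180 -17.0 [636.6   7.8]
[[303.0, 203.0], [303.0, 192.0]] len 9.6 ang90 -18.1 ang180 -18.1 [618.3 -13.7]
[[342.0, 226.0], [345.0, 239.0]] len 13.2 ang90 -4.9 ang180 -4.9 [659.7   9.9]
[[309.0, 225.0], [338.0, 225.0]] len 25.2 ang90 -18.4 ang180 71.6 [647.2  -4. ]
[[325.0, 208.0], [312.0, 208.0]] len 11.5 ang90 -17.7 ang180 72.3 [631.3  -4. ]
[[312.0, 211.0], [327.0, 211.0]] len 12.6 ang90 -18.0 ang180 72.0 [634.3  -4. ]
[[303.0, 184.0], [318.0, 180.0]] len 12.8 ang90 -3.3 ang180 86.7 [607.6  -2.9]
[[332.0, 188.0], [304.0, 188.0]] len 23.6 ang90 -17.1 ang180 72.9 [614.    1.1]
[[302.0, 170.0], [286.0, 175.0]] len 13.7 ang90 -1.4 ang180 88.6 [595.3 -13.7]
[[340.0, 185.0], [338.0, 175.0]] len 8.8 ang90 -3.5 ang180 -3.5 [612.9  20.3]
```

Emit:
play_rows(series=[[[0.001,-0.0012,-0.01,0,0,0,0],[0,0,-0.02,0,0,0,0],[0,0,-0.01,0,0,0,0],[0,0,-0.004,0,0,0,0],[0,0,-0.004,0,0,0,0],[0,0,-0.004,0,0,0,0],[0,0,-0.004,0,0,0,0],[0,0,-0.002,0,0,0,0],[0,0,0,0,0,0,0]]])

```text
time: 32.95
tool_pos: [0.6274, -0.0033, 0.1187]
tool_rot: [0.001, 0.158, 0.987, -0.0]
contact_force: [3.7, -0.4, -2.6]
gripper_width: 0.294
grasp_force: 60.6
```

```bash
python3 st.py
```

```text
32.95 [ 0.6274 -0.0033  0.1187] yaw_y 71.81 [ 3.7 -0.4 -2.6] [-0.17 -0.81 -0.04] 0.29410470413120887 eff6 0.010080328211188316
```

Emit:
play_rows(series=[[[0,0,0,0,0,-7,0],[0,0,0,0,0,-7,0],[0,0,0,0,0,-7,0],[0,0,0,0,0,-7,0],[0,0,0,0,0,-7,0],[0,0,0,0,0,-7,0],[0,0,0,0,0,-7,0],[0,0,0,0,0,-7,0],[0,0,0,0,0,-7,0],[0,0,0,0,0,0,0]]])

```text
time: 33.95
tool_pos: [0.627, -0.0041, 0.1188]
tool_rot: [0.001, 0.651, 0.759, -0.001]
contact_force: [2.3, -3.8, -1.1]
gripper_width: 0.297
grasp_force: 60.7
```

```bash
python3 a.py 180 260 200 360
```

```text
yaw 8.92 Tz [0.049 0.055 0.05  0.018] 0.043 eff6 0.047 [ 1.8 -4.2 -1.7]
[[238.0, 259.0], [200.0, 255.0]] len 26.6 ang90 1.3 ang180 1.3 [561.3 -37.6]
[[299.0, 225.0], [340.0, 225.0]] len 27.4 ang90 9.1 ang180 9.1 [626.8  -3.1]
[[332.0, 185.0], [309.0, 181.0]] len 15.4 ang90 -2.1 ang180 -2.1 [622.5  25.4]
[[284.0, 198.0], [217.0, 185.0]] len 44.0 ang90 -1.8 ang180 -1.8 [579.   12.8]
[[202.0, 201.0], [281.0, 215.0]] len 52.8 ang90 -2.0 ang180 -2.0 [574.2   0.6]
[[335.0, 202.0], [297.0, 210.0]] len 25.4 ang90 21.5 ang180 21.5 [622.2   9.7]
[[282.0, 215.0], [278.0, 234.0]] len 13.9 ang90 -2.7 ang180 87.3 [600.5  -7.2]
```

Emit:
play_rows(series=[[[0,0,0,0,0,-4,0],[0,0,0,0,0,-4,0],[0,0,0,0,0,-3,0],[0,0,0,0,0,-3,0],[0,0,0,0,0,0,0]]])

```text
time: 34.65
tool_pos: [0.6267, -0.004, 0.1188]
tool_rot: [0.001, 0.738, 0.675, -0.001]
contact_force: [1.4, -5.0, -1.3]
gripper_width: 0.298
grasp_force: 60.8
```

```bash
python3 a.py 180 260 200 360
```

```text
yaw -5.07 Tz [0.154 0.067 0.111 0.068] 0.1 eff6 0.119 [ 0.8 -5.9  0.2]
[[337.0, 183.0], [299.0, 185.0]] len 24.5 ang90 -1.9 ang180 -1.9 [627.7  25.4]
[[300.0, 225.0], [342.0, 225.0]] len 28.0 ang90 -4.9 ang180 -4.9 [627.3  -3.2]
[[282.0, 206.0], [215.0, 210.0]] len 44.5 ang90 -1.9 ang180 -1.9 [580.8  12.9]
[[301.0, 197.0], [331.0, 196.0]] len 19.1 ang90 -1.6 ang180 -1.6 [626.   16.8]
[[280.0, 185.0], [282.0, 206.0]] len 14.0 ang90 -1.2 ang180 88.8 [603.3  19.4]
[[334.0, 202.0], [297.0, 210.0]] len 24.9 ang90 8.6 ang180 8.6 [624.8  10.3]
[[206.0, 228.0], [283.0, 224.0]] len 52.1 ang90 -1.8 ang180 -1.8 [576.3   0.7]
[[284.0, 224.0], [285.0, 242.0]] len 13.7 ang90 -2.4 ang180 87.6 [602.5  -7. ]
[[340.0, 222.0], [335.0, 203.0]] len 14.1 ang90 9.1 ang180 -80.9 [638.9   4.5]
```

Emit:
play_rows(series=[[[0,0,0,0,0,-3,0],[0,0,0,0,0,-3,0],[0,0,0,0,0,-2,0],[0,0,0,0,0,0,0]]])

```text
time: 35.25
tool_pos: [0.6266, -0.004, 0.1188]
tool_rot: [0.0, 0.783, 0.622, -0.001]
contact_force: [0.9, -5.5, -0.5]
gripper_width: 0.298
grasp_force: 60.8
```

```bash
python3 a.py 195 260 290 345
```

```text
yaw -13.04 Tz [0.262 0.194 0.196 0.265] 0.23 eff6 0.255 [ 1.5 -4.9 -0.5]
[[298.0, 225.0], [340.0, 225.0]] len 28.3 ang90 -12.9 ang180 -12.9 [626.3  -3.2]
[[332.0, 201.0], [296.0, 212.0]] len 24.5 ang90 5.6 ang180 5.6 [625.8  10.4]
[[340.0, 223.0], [333.0, 202.0]] len 16.2 ang90 5.7 ang180 -84.3 [639.4   2.9]
```

Emit:
play_rows(series=[[[0,0,0,0,0,-3,0],[0,0,0,0,0,-3,0],[0,0,0,0,0,0,0]]])

```text
time: 35.75
tool_pos: [0.6265, -0.0039, 0.1189]
tool_rot: [0.0, 0.814, 0.58, -0.001]
contact_force: [1.3, -5.3, -0.3]
gripper_width: 0.302
grasp_force: 60.8
```

```bash
python3 a.py 180 260 200 360
```

```text
yaw -19.02 Tz [0.367 0.296 0.316 0.295] 0.319 eff6 0.332 [ 0.9 -4.9 -1.1]
[[342.0, 224.0], [345.0, 243.0]] len 14.1 ang90 -10.1 ang180 79.9 [639.7 -14.8]
[[339.0, 220.0], [333.0, 203.0]] len 13.3 ang90 1.0 ang180 -89.0 [639.9   2.2]
[[217.0, 251.0], [262.0, 239.0]] len 32.9 ang90 -1.9 ang180 -1.9 [569.8   0.6]
[[316.0, 183.0], [293.0, 190.0]] len 15.1 ang90 -2.3 ang180 -2.3 [625.8  25.1]
[[281.0, 215.0], [253.0, 223.0]] len 20.2 ang90 -1.7 ang180 -1.7 [594.5  12.1]
[[253.0, 223.0], [224.0, 232.0]] len 20.4 ang90 -1.9 ang180 -1.9 [574.1  12.9]
[[298.0, 202.0], [323.0, 194.0]] len 17.7 ang90 -2.0 ang180 -2.0 [626.9  16.4]
[[275.0, 196.0], [282.0, 215.0]] len 13.3 ang90 -1.6 ang180 88.4 [605.4  18.5]
[[263.0, 239.0], [288.0, 231.0]] len 18.0 ang90 -1.4 ang180 -1.4 [ 5.955e+02 -3.000e-01]
[[331.0, 200.0], [296.0, 213.0]] len 24.5 ang90 2.5 ang180 2.5 [626.9  10.4]
```

Emit:
play_rows(series=[[[0,0,0,0,0,8,0],[0,0,0,0,0,8,0],[0,0,0,0,0,8,0],[0,0,0,0,0,8,0],[0,0,0,0,0,5,0],[0,0,0,0,0,3,0],[0,0,0,0,0,0,0]]])

```text
time: 36.65
tool_pos: [0.6273, -0.0039, 0.119]
tool_rot: [0.001, 0.567, 0.824, -0.0]
contact_force: [2.5, -5.1, -0.9]
gripper_width: 0.296
grasp_force: 60.6
```

```bash
python3 a.py 160 270 200 420
```

```text
yaw 20.9 Tz [-0.009 -0.048 -0.094 -0.08 ] -0.058 eff6 -0.063 [ 3.  -4.7 -1.9]
[[410.0, 207.0], [377.0, 270.0]] len 49.8 ang90 -0.9 ang180 89.1 [677.4   4.7]
[[394.0, 159.0], [420.0, 170.0]] len 18.1 ang90 -1.3 ang180 -1.3 [663.7  54.9]
[[266.0, 257.0], [200.0, 234.0]] len 47.2 ang90 -0.3 ang180 -0.3 [576.6 -38.4]
[[420.0, 187.0], [410.0, 207.0]] len 15.0 ang90 0.6 ang180 -89.4 [677.7  37.3]
[[301.0, 225.0], [342.0, 225.0]] len 27.4 ang90 20.8 ang180 20.8 [627.8  -2.8]
[[287.0, 194.0], [204.0, 168.0]] len 54.4 ang90 2.9 ang180 2.9 [571.8   8.2]
[[346.0, 190.0], [311.0, 179.0]] len 23.8 ang90 2.9 ang180 2.9 [622.1  24.9]
[[286.0, 269.0], [291.0, 245.0]] len 19.5 ang90 8.2 ang180 -81.8 [615.2 -33.3]
[[309.0, 192.0], [346.0, 204.0]] len 25.7 ang90 3.2 ang180 3.2 [624.8  16.4]
[[342.0, 210.0], [305.0, 202.0]] len 24.5 ang90 9.2 ang180 9.2 [624.4  10.3]
[[201.0, 186.0], [281.0, 210.0]] len 53.7 ang90 2.9 ang180 2.9 [572.4  -4.1]
[[293.0, 173.0], [287.0, 193.0]] len 13.9 ang90 3.3 ang180 -86.7 [598.7  16.8]
[[305.0, 204.0], [300.0, 223.0]] len 13.7 ang90 6.7 ang180 -83.3 [6.132e+02 4.000e-01]
[[281.0, 212.0], [276.0, 229.0]] len 13.0 ang90 2.5 ang180 -87.5 [600.   -9.8]
[[297.0, 224.0], [302.0, 204.0]] len 14.2 ang90 4.2 ang180 -85.8 [611.6  -0.8]
```

Emit:
play_rows(series=[[[0,0,0,0,0,-6,0],[0,0,0,0,0,-5.7,0],[0,0,0,0,0,0,0.6],[0,0,0,0,0,0,0.6],[0,0,0,0,0,0,0.6],[0,0,0,0,0,0,0.6],[0,0,0.03,0,0,0,0.6],[0,0,0.04,0,0,0,0.6],[-0.01,0,0.03,0,0,8,0.6],[-0.01,0,0,0,0,8,0.6]]])

```text
time: 37.85
tool_pos: [0.6096, -0.0033, 0.2257]
tool_rot: [0.005, 0.534, 0.846, 0.002]
contact_force: [0.0, -0.1, 0.1]
gripper_width: 0.602
grasp_force: 0.0
```

Emit:
play_rows(series=[[[-0.012,-0.001,0,0,0,8.3,0.5],[-0.012,-0.001,0,0,0,8.5,0.5],[-0.012,-0.001,0,0,0,8.5,0.5],[-0.012,-0.001,0,0,0,8.5,0.5],[-0.012,0,0,0,0,8.5,0.5],[-0.012,0,0,0,0,8.5,0.5],[-0.01,0,0,0,0,8.5,0.5],[-0.005,0,0,0,0,8.5,0.5],[0,0,0,0,0,0,0.5],[0,0,0,0,0,0,0.5]]])

```text
time: 38.85
tool_pos: [0.52, -0.007, 0.219]
tool_rot: [0.0, -0.024, 1.0, 0.0]
contact_force: [-1.0, 0.6, -0.1]
gripper_width: 0.498
grasp_force: 0.0
```

```bash
python3 st.py; python3 - <<'E'
from m import *
w=grab('wrist','w15.png'); p=manip.state()['tool_pos']; print(proj(w,[p-[0,0,p[2]-.046]]))
lines(w,(140,300,290,350),.046,18)
E
```

```text
38.85 [ 0.52  -0.007  0.219] yaw_y 92.77 [-1.   0.6 -0.1] [ 0.02 -0.03  0.04] 0.49840591049107225 eff6 -0.03862116951495409
[[319.48448822 187.50254321]]
[[290.0, 143.0], [349.0, 146.0]] len 57.3 ang90 -0.4 ang180 89.6 [477.1  -9.2]
[[325.0, 252.0], [325.0, 204.0]] len 54.1 ang90 3.1 ang180 3.1 [5.642e+02 5.000e-01]
[[312.0, 204.0], [312.0, 251.0]] len 52.6 ang90 2.6 ang180 2.6 [564.6 -12.4]
[[326.0, 172.0], [326.0, 202.0]] len 30.7 ang90 2.0 ang180 2.0 [ 5.192e+02 -4.000e-01]
[[298.0, 252.0], [300.0, 282.0]] len 37.3 ang90 4.2 ang180 4.2 [611.1 -25.2]
[[338.0, 282.0], [339.0, 253.0]] len 36.3 ang90 1.7 ang180 1.7 [609.5  17.9]
[[329.0, 271.0], [309.0, 273.0]] len 21.7 ang90 9.3 ang180 -80.7 [616.2  -3.1]
[[309.0, 262.0], [329.0, 262.0]] len 21.8 ang90 3.3 ang180 -86.7 [603.3  -3. ]
```

Emit:
play_rows(series=[[[0,-0.001,-0.04,0,0,0,0.5],[0,0,-0.045,0,0,0,0.5],[0,0,-0.045,0,0,0,0.5],[0,0,-0.033,0,0,0,0.5],[0,0,-0.006,0,0,0,0.5],[0,0,0,0,0,0,0],[0,0,0,0,0,0,0],[0,0,0,0,0,0,0],[0,0,0,0,0,0,0]]])

```text
time: 39.8
tool_pos: [0.5215, -0.0084, 0.0521]
tool_rot: [0.002, -0.025, 1.0, -0.0]
contact_force: [-0.1, -0.3, 2.7]
gripper_width: 0.165
grasp_force: 60.9
```

Emit:
play_rows(series=[[[0,0,0.0005,0,0,0,0],[-0.004,-0.0002,0,0,0,0,0],[-0.006,-0.0003,0,0,0,0,0],[-0.006,-0.0003,0,0,0,0,0],[-0.006,-0.0003,0,0,0,0,0],[-0.006,-0.0003,0,0,0,0,0],[-0.006,-0.0003,0,0,0,0,0],[-0.006,-0.0003,0,0,0,0,0],[-0.0015,0,0,0,0,0,0],[0,0,0,0,0,0,0]]])

```text
time: 40.8
tool_pos: [0.4796, -0.0105, 0.0521]
tool_rot: [0.002, -0.025, 1.0, -0.0]
contact_force: [3.1, 0.2, 6.3]
gripper_width: 0.169
grasp_force: 61.5
```

```bash
python3 st.py
```

```text
40.8 [ 0.4796 -0.0105  0.0521] yaw_y 92.9 [3.1 0.2 6.3] [ 0.01 -0.53  0.07] 0.16877624748791262 eff6 -0.0035638376721180975
```

Emit:
play_rows(series=[[[0,0,0.01,0,0,0,0],[0,0,0.03,0,0,0,0],[-0.003,-0.02,0.02,0,0,-0.9,0],[-0.01,-0.035,0,0,0,-1,0],[-0.01,-0.035,0,0,0,-1,0],[-0.01,-0.035,0,0,0,0,0],[-0.01,-0.035,0,0,0,0,0],[0,0,-0.025,0,0,0,0],[0,0,-0.013,0,0,0,0],[0,0,0,0,0,0,0]]])

```text
time: 41.8
tool_pos: [0.4321, -0.1684, 0.0688]
tool_rot: [-0.004, -0.0, 1.0, 0.002]
contact_force: [-0.7, 0.1, -1.8]
gripper_width: 0.168
grasp_force: 59.8
```

Emit:
play_rows(series=[[[0,0,0,0,0,0,0],[0,0,0,0,0,0,0]]])

```text
time: 42.0
tool_pos: [0.4358, -0.1696, 0.073]
tool_rot: [0.0, -0.001, 1.0, -0.0]
contact_force: [0.7, -0.5, -2.0]
gripper_width: 0.168
grasp_force: 59.8
```

```bash
python3 st.py; python3 - <<'E'
from m import *
t=grab('top','t16.png'); print(proj(t,[[.5834,-.1706,.052],[.5414,-.1706,.052]]).round(1))
jaw(t,.052,(172,200,388,422),np.array([582.6,-170.6]),0)
E
```

```text
42.0 [ 0.4358 -0.1696  0.073 ] yaw_y 90.09 [ 0.7 -0.5 -2. ] [ 0.01  0.05 -0.04] 0.16843204047821128 eff6 0.0003143139747407986
[[406.1 172.6]
 [406.4 187.2]]
172 5 x [2.4, 2.8] y [13.2, -15.3] mid -1.0
173 8 x [-0.5, -0.2] y [13.2, -12.4] mid 0.4
174 9 x [-3.4, -3.0] y [16.1, -12.3] mid 1.9
175 9 x [-6.3, -5.9] y [16.1, -12.3] mid 1.9
176 10 x [-9.2, -8.8] y [16.2, -12.2] mid 2.0
177 7 x [-12.0, -11.7] y [10.6, -9.3] mid 0.6
178 4 x [-14.8, -14.6] y [2.1, -9.3] mid -3.6
180 4 x [-20.8, -20.3] y [24.9, -17.7] mid 3.6
181 5 x [-23.7, -23.1] y [24.9, -20.4] mid 2.2
182 5 x [-26.6, -26.0] y [24.9, -17.6] mid 3.7
183 5 x [-29.4, -28.9] y [22.1, -17.5] mid 2.3
184 7 x [-32.3, -31.7] y [25.0, -20.3] mid 2.4
185 7 x [-35.2, -34.6] y [25.1, -20.2] mid 2.4
186 7 x [-38.0, -37.5] y [25.1, -20.2] mid 2.5
187 7 x [-40.9, -40.3] y [25.1, -20.1] mid 2.5
188 7 x [-43.8, -43.2] y [25.2, -20.1] mid 2.6
189 6 x [-46.6, -46.1] y [25.2, -17.2] mid 4.0
190 4 x [-49.5, -49.0] y [25.3, -14.3] mid 5.5
191 4 x [-52.3, -51.6] y [25.3, -28.4] mid -1.5
192 3 x [-55.2, -55.1] y [25.3, 16.9] mid 21.1
193 11 x [-58.0, -57.4] y [25.4, -25.4] mid -0.0
194 10 x [-60.9, -60.5] y [25.4, -2.8] mid 11.3
195 9 x [-63.7, -63.4] y [25.5, 0.1] mid 12.8
196 9 x [-66.6, -66.0] y [25.5, -19.6] mid 2.9
197 9 x [-69.4, -68.9] y [25.5, -19.6] mid 3.0
198 2 x [-72.1, -71.7] y [8.7, -16.7] mid -4.0
199 1 x [-74.6, -74.6] y [-13.8, -16.6] mid -15.2
```

Emit:
play_rows(series=[[[0.001,-0.0016,0,0,0,0,0],[0,0,-0.01,0,0,0,0],[0,0,-0.007,0,0,0,0],[0,0,-0.003,0,0,0,0],[0,0,0,0,0,0,0],[0,0,0,0,0,0,0]]])

```text
time: 42.65
tool_pos: [0.4366, -0.172, 0.0527]
tool_rot: [0.0, -0.0, 1.0, -0.0]
contact_force: [-3.7, 0.4, 4.6]
gripper_width: 0.171
grasp_force: 60.6
```

```bash
python3 st.py; python3 - <<'E'
from m import *
t=grab('top','t17.png')
jaw(t,.030,(178,198,388,422),np.array([582.6,-170.6]),0)
E
```

```text
42.65 [ 0.4366 -0.172   0.0527] yaw_y 90.01 [-3.7  0.4  4.6] [ 0.06 -0.01  0.06] 0.17131193592608768 eff6 0.045694406144320965
178 4 x [-10.5, -10.4] y [-2.2, -13.8] mid -8.0
180 3 x [-16.7, -16.1] y [20.9, -22.3] mid -0.7
181 5 x [-19.6, -19.0] y [21.0, -25.2] mid -2.1
182 5 x [-22.5, -22.0] y [21.0, -22.2] mid -0.6
183 5 x [-25.4, -24.9] y [18.2, -22.2] mid -2.0
184 6 x [-28.4, -27.8] y [21.1, -22.1] mid -0.5
185 6 x [-31.3, -30.7] y [21.1, -22.1] mid -0.5
186 6 x [-34.2, -33.6] y [21.2, -22.0] mid -0.4
187 6 x [-37.1, -36.6] y [21.2, -21.9] mid -0.4
188 6 x [-40.0, -39.5] y [21.3, -21.9] mid -0.3
189 6 x [-42.9, -42.4] y [21.3, -21.8] mid -0.3
190 5 x [-45.8, -45.3] y [21.3, -18.9] mid 1.2
191 3 x [-48.7, -48.6] y [21.4, 12.8] mid 17.1
192 4 x [-51.6, -51.0] y [21.4, -30.3] mid -4.4
193 10 x [-54.5, -54.2] y [21.5, -7.2] mid 7.1
194 11 x [-57.4, -56.8] y [21.5, -27.3] mid -2.9
195 9 x [-60.3, -60.0] y [21.5, -4.3] mid 8.6
196 9 x [-63.2, -62.7] y [21.6, -24.3] mid -1.4
197 9 x [-66.1, -65.6] y [21.6, -21.4] mid 0.1
```

Lateral offset is about −0.5 mm, so I slide the spanner on.

Emit:
play_rows(series=[[[0,0.0006,0.0004,0,0,0,0],[0.005,0,0,0,0,0,0],[0.005,0,0,0,0,0,0],[0.005,0,0,0,0,0,0],[0.005,0,0,0,0,0,0],[0.005,0,0,0,0,0,0],[0.004,0,0,0,0,0,0],[0.003,0,0,0,0,0,0],[0,0,0,0,0,0,0]]])

```text
time: 43.6
tool_pos: [0.4691, -0.1712, 0.0529]
tool_rot: [0.001, -0.0, 1.0, -0.0]
contact_force: [-0.1, 0.7, 4.0]
gripper_width: 0.167
grasp_force: 60.5
```

Emit:
play_rows(series=[[[0.003,0,0,0,0,0,0],[0.002,0,0,0,0,0,0],[0.001,0,0,0,0,0,0],[0.001,0,0,0,0,0,0],[0,0,0,0,0,0,0]]])

```text
time: 44.1
tool_pos: [0.4755, -0.1712, 0.0528]
tool_rot: [0.0, -0.0, 1.0, -0.0]
contact_force: [-2.8, -0.2, 3.8]
gripper_width: 0.17
grasp_force: 60.5
```

```bash
python3 st.py; python3 - <<'E'
from m import *
t=grab('top','t18.png')
jaw(t,.030,(164,180,388,422),np.array([583.,-170.6]),0)
E
```

```text
44.1 [ 0.4755 -0.1712  0.0528] yaw_y 90.01 [-2.8 -0.2  3.8] [ 0.06 -0.13  0.04] 0.1697800618157032 eff6 0.014449945301748812
167 4 x [21.1, 21.7] y [23.3, -23.1] mid 0.1
168 8 x [18.2, 18.7] y [20.4, -23.0] mid -1.3
169 12 x [15.2, 15.8] y [20.5, -22.9] mid -1.2
170 12 x [12.3, 12.8] y [20.5, -20.0] mid 0.3
171 12 x [9.3, 9.9] y [23.5, -22.8] mid 0.3
172 10 x [6.3, 7.0] y [23.5, -22.8] mid 0.4
173 13 x [3.4, 4.0] y [23.5, -19.8] mid 1.9
174 11 x [0.5, 1.2] y [23.6, -28.4] mid -2.4
175 10 x [-2.5, -2.1] y [23.6, -8.2] mid 7.7
176 10 x [-5.4, -4.8] y [23.7, -25.4] mid -0.9
177 6 x [-8.3, -8.0] y [23.7, -5.2] mid 9.3
178 4 x [-11.3, -10.7] y [23.7, -22.4] mid 0.6
179 2 x [-14.2, -14.1] y [20.9, 15.1] mid 18.0
```

Emit:
play_rows(series=[[[0.001,0,0,0,0,0,0],[0.001,0,0,0,0,0,0],[0,0,0,0,0,0,0]]])

```text
time: 44.45
tool_pos: [0.4764, -0.1711, 0.0525]
tool_rot: [-0.001, -0.0, 1.0, 0.0]
contact_force: [-7.0, -0.3, 5.8]
gripper_width: 0.171
grasp_force: 60.8
```

Emit:
play_rows(series=[[[0.0007,0,0,0,0,0,0],[0,0,0,0,0,0,0]]])

```text
time: 44.65
tool_pos: [0.4764, -0.1711, 0.0524]
tool_rot: [-0.002, -0.0, 1.0, 0.0]
contact_force: [-7.7, -1.3, 7.2]
gripper_width: 0.165
grasp_force: 61.0
```

Emit:
play_rows(series=[[[-0.0015,0,0,0,0,0,0],[0,0,0,0,0,0,0.45],[0,0,0,0,0,0,0.45],[0,0,0,0,0,0,0.45],[0,0,0.02,0,0,0,0.45],[0,0,0.045,0,0,0,0.6],[0,0,0.045,0,0,0,0.6],[0.01,0.01,0.04,0,0,1,0.6],[0.02,0.022,0.02,0,0,1.5,0.6],[0.025,0.028,0,0,0,1.5,0.6]]])

```text
time: 45.65
tool_pos: [0.5342, -0.1118, 0.2282]
tool_rot: [0.004, -0.035, 0.999, -0.002]
contact_force: [0.9, -0.9, -0.2]
gripper_width: 0.601
grasp_force: 0.0
```

Emit:
play_rows(series=[[[0.025,0.028,0,0,0,1.5,0.6],[0.025,0.028,0,0,0,1.5,0.6],[0.025,0.028,0,0,0,1.5,0.6],[0.022,0.0237,0,0,0,1.5,0.6],[0,0,0,0,0,0,0.6],[0,0,0,0,0,0,0.6],[0,0,0,0,0,0,0.6]]])

```text
time: 46.35
tool_pos: [0.628, -0.004, 0.2224]
tool_rot: [-0.0, -0.087, 0.996, -0.0]
contact_force: [-1.2, 0.5, -0.1]
gripper_width: 0.599
grasp_force: 0.0
```

```bash
python3 st.py; python3 - <<'E'
from m import *
w=grab('wrist','w19.png'); t=grab('top','t19.png')
lines(w,(160,240,295,345),.138,15)
I=w['frame'][140:290,250:390]; m=gray(I); n,l,s,c=cv2.connectedComponentsWithStats(m); 
for k in range(1,n):
    if 100<s[k,4]<2500: print(s[k],c[k]+[250,140],ray(w,c[k]+[250,140],.138)*1000)
print('jaw C'); jaw(t,.030,(166,185,390,420),np.array([583.,-170.6]),0)
E
```

```text
46.35 [ 0.628  -0.004   0.2224] yaw_y 99.97 [-1.2  0.5 -0.1] [-0.02  0.01 -0.03] 0.5985674733616763 eff6 -0.0007704245945205912
[[344.0, 238.0], [328.0, 235.0]] len 12.0 ang90 -2.4 ang180 87.6 [640.3  10.9]
[[339.0, 197.0], [339.0, 216.0]] len 14.2 ang90 10.4 ang180 10.4 [617.4   8.4]
[[335.0, 181.0], [339.0, 198.0]] len 12.4 ang90 23.5 ang180 23.5 [604.9   4.4]
[[334.0, 228.0], [315.0, 229.0]] len 14.4 ang90 12.0 ang180 -78.0 [635.6   1.3]
[[304.0, 201.0], [307.0, 183.0]] len 13.5 ang90 -0.4 ang180 -0.4 [610.4 -17. ]
[[306.0, 229.0], [304.0, 200.0]] len 21.7 ang90 12.2 ang180 12.2 [627.5 -14.8]
[[333.0, 172.0], [308.0, 174.0]] len 17.4 ang90 13.0 ang180 -77.0 [595.3  -8.9]
[ 58  33  27  10 154] [320.11688312 176.17532468] [[597.57437046  -8.88514296 138.        ]]
[ 60  63  25  23 437] [322.14645309 213.98169336] [[624.8151379   -2.56260276 138.        ]]
jaw C
167 4 x [21.1, 21.7] y [23.3, -23.1] mid 0.1
168 9 x [18.1, 18.7] y [23.3, -23.0] mid 0.2
169 11 x [15.2, 15.8] y [20.5, -20.0] mid 0.2
170 13 x [12.2, 12.8] y [23.4, -20.0] mid 1.7
171 12 x [9.3, 9.9] y [23.5, -22.8] mid 0.3
172 10 x [6.3, 7.0] y [23.5, -22.8] mid 0.4
173 14 x [3.4, 4.0] y [23.5, -22.7] mid 0.4
174 14 x [0.5, 1.1] y [23.6, -22.7] mid 0.5
175 15 x [-2.5, -1.9] y [23.6, -22.6] mid 0.5
176 15 x [-5.4, -4.8] y [23.7, -22.5] mid 0.6
177 13 x [-8.3, -7.7] y [23.7, -22.5] mid 0.6
178 10 x [-11.3, -10.7] y [23.7, -22.4] mid 0.6
179 6 x [-14.2, -13.6] y [23.8, -22.4] mid 0.7
180 12 x [-17.1, -16.5] y [23.8, -22.3] mid 0.7
181 16 x [-20.0, -19.4] y [23.9, -22.3] mid 0.8
182 16 x [-23.0, -22.4] y [23.9, -22.2] mid 0.8
183 16 x [-25.9, -25.3] y [23.9, -22.2] mid 0.9
184 10 x [-28.8, -28.2] y [21.1, -19.2] mid 0.9
```

Emit:
play_rows(series=[[[-0.0015,0.001,-0.02,0,0,1.5,0.6],[0,0,-0.04,0,0,0,0.6],[0,0,-0.035,0,0,0,0.6],[0,0,-0.011,0,0,0,0.6],[0,0,0,0,0,0,0],[0,0,0,0,0,0,0],[0,0,0,0,0,0,0],[0,0,0,0,0,0,0]]])

```text
time: 47.25
tool_pos: [0.6282, -0.0026, 0.1189]
tool_rot: [0.002, -0.1, 0.995, -0.0]
contact_force: [1.0, -0.1, -1.6]
gripper_width: 0.291
grasp_force: 60.3
```

```bash
python3 st.py
```

```text
47.25 [ 0.6282 -0.0026  0.1189] yaw_y 101.51 [ 1.  -0.1 -1.6] [ 0.09 -0.02  0.01] 0.29127207111221315 eff6 -3.957895046369231e-05
```

Emit:
play_rows(series=[[[0,0,0.01,0,0,0,0],[0,0,0.025,0,0,0,0],[0,0,0.025,0,0,0,0],[-0.005,-0.02,0,0,0,-4,0],[-0.008,-0.03,0,0,0,-4.5,0],[-0.008,-0.03,0,0,0,-4.5,0],[-0.008,-0.03,0,0,0,-4.5,0],[-0.008,-0.03,0,0,0,-4.5,0],[-0.006,-0.028,0,0,0,-4.5,0],[0,0,0,0,0,0,0]]])

```text
time: 48.25
tool_pos: [0.5837, -0.1735, 0.1783]
tool_rot: [0.001, 0.133, 0.991, -0.001]
contact_force: [0.6, 0.0, -0.6]
gripper_width: 0.296
grasp_force: 60.6
```

Emit:
play_rows(series=[[[0,0,0,0,0,0,0],[0,0,0,0,0,0,0],[0,0,0,0,0,0,0]]])

```text
time: 48.55
tool_pos: [0.5843, -0.1695, 0.1771]
tool_rot: [0.0, 0.13, 0.992, 0.0]
contact_force: [0.1, 0.4, -0.6]
gripper_width: 0.295
grasp_force: 60.6
```

```bash
python3 st.py; python3 - <<'E'
from m import *
w=grab('wrist','w20.png'); st=manip.state(); print(proj(w,[[.5834,-.1706,.052], st['tool_pos']-[0,0,.081]]))
lines(w,(180,220,295,345),.052,9)
E
```

```text
48.55 [ 0.5843 -0.1695  0.1771] yaw_y 75.11 [ 0.1  0.4 -0.6] [-0.01  0.01 -0.02] 0.2951913712386856 eff6 -0.001073276398528833
[[318.02711202 200.66021047]
 [319.5564395  219.20105923]]
[[313.0, 211.0], [327.0, 211.0]] len 11.9 ang90 -15.6 ang180 74.4 [ 592.9 -171.3]
[[301.0, 210.0], [299.0, 219.0]] len 8.4 ang90 -24.9 ang180 -24.9 [ 591.6 -189.2]
[[334.0, 203.0], [341.0, 212.0]] len 10.2 ang90 21.9 ang180 21.9 [ 593.9 -156. ]
[[333.0, 213.0], [332.0, 204.0]] len 8.7 ang90 -11.8 ang180 -11.8 [ 593.4 -160.5]
[[302.0, 201.0], [302.0, 190.0]] len 9.2 ang90 -15.4 ang180 -15.4 [ 575.5 -182.7]
[[332.0, 193.0], [334.0, 202.0]] len 8.6 ang90 2.1 ang180 2.1 [ 584.2 -157.6]
[[324.0, 205.0], [311.0, 205.0]] len 11.1 ang90 -14.3 ang180 75.7 [ 586.8 -172.3]
[[332.0, 184.0], [302.0, 184.0]] len 24.9 ang90 -15.7 ang180 74.3 [ 569.2 -167.6]
[[324.0, 209.0], [311.0, 209.0]] len 11.5 ang90 -14.4 ang180 75.6 [ 590.3 -172.7]
```

Emit:
play_rows(series=[[[-0.002,-0.0018,-0.01,0,0,-0.5,0],[0,0,-0.02,0,0,0,0],[0,0,-0.01,0,0,0,0],[0,0,-0.004,0,0,0,0],[0,0,-0.004,0,0,0,0],[0,0,-0.004,0,0,0,0],[0,0,-0.004,0,0,0,0],[0,0,-0.002,0,0,0,0],[0,0,0,0,0,0,0]]])

```text
time: 49.5
tool_pos: [0.5876, -0.1736, 0.1289]
tool_rot: [0.007, 0.135, 0.991, -0.001]
contact_force: [-2.1, 3.9, 27.3]
gripper_width: 0.298
grasp_force: 64.5
```

```bash
python3 st.py
```

```text
49.5 [ 0.5876 -0.1736  0.1289] yaw_y 74.51 [-2.1  3.9 27.3] [ 1.01  0.89 -0.07] 0.2982707799327988 eff6 -0.04018142237327993
```

Emit:
play_rows(series=[[[0,0,0.02,0,0,0,0],[0,0,0.03,0,0,0,0],[0,0,0,0,0,0,0],[0,0,0,0,0,0,0],[0,0,0,0,0,0,0]]])

```text
time: 50.0
tool_pos: [0.5812, -0.1719, 0.1669]
tool_rot: [-0.001, 0.135, 0.991, 0.0]
contact_force: [1.1, 0.6, -1.1]
gripper_width: 0.299
grasp_force: 60.7
```

```bash
python3 st.py; python3 - <<'E'
from m import *
w=grab('wrist','w21.png'); st=manip.state(); print(proj(w,[[.5834,-.1706,.052], st['tool_pos']-[0,0,.081]]))
lines(w,(180,230,295,345),.052,9)
s=grab('scene'); show('c21.png',[crop(w['frame'],160,240,270,370,5),crop(s['frame'],200,300,220,320,3)])
E
```

```text
50.0 [ 0.5812 -0.1719  0.1669] yaw_y 74.51 [ 1.1  0.6 -1.1] [ 0.01 -0.03 -0.01] 0.29901484298706776 eff6 0.0001020170657284325
[[321.75400243 207.43286109]
 [319.5466317  219.21735942]]
[[300.0, 218.0], [310.0, 219.0]] len 7.7 ang90 -20.8 ang180 69.2 [ 589.4 -186.8]
[[329.0, 219.0], [341.0, 219.0]] len 9.7 ang90 -16.9 ang180 73.1 [ 596.3 -162.8]
[[338.0, 210.0], [344.0, 218.0]] len 8.9 ang90 19.5 ang180 19.5 [ 593.2 -156.3]
[[336.0, 196.0], [337.0, 207.0]] len 9.9 ang90 -7.0 ang180 -7.0 [ 581.6 -157.5]
[[294.0, 198.0], [299.0, 217.0]] len 17.0 ang90 -2.6 ang180 -2.6 [ 577.8 -190.3]
[[337.0, 217.0], [337.0, 208.0]] len 8.1 ang90 -13.4 ang180 -13.4 [ 591.2 -160. ]
[[313.0, 219.0], [329.0, 219.0]] len 12.9 ang90 -15.4 ang180 74.6 [ 592.9 -173.9]
[[306.0, 186.0], [319.0, 183.0]] len 10.6 ang90 -1.3 ang180 88.7 [ 562.8 -172.8]
[[343.0, 189.0], [342.0, 180.0]] len 7.5 ang90 -3.8 ang180 -3.8 [ 568.8 -149.2]
[[314.0, 201.0], [327.0, 201.0]] len 10.6 ang90 -15.9 ang180 74.1 [ 577.6 -170.1]
[[336.0, 190.0], [305.0, 191.0]] len 24.7 ang90 -15.1 ang180 74.9 [ 569.2 -167.8]
[[319.0, 183.0], [329.0, 180.0]] len 8.8 ang90 -1.9 ang180 88.1 [ 562.9 -163. ]
```

View pics/c21.png

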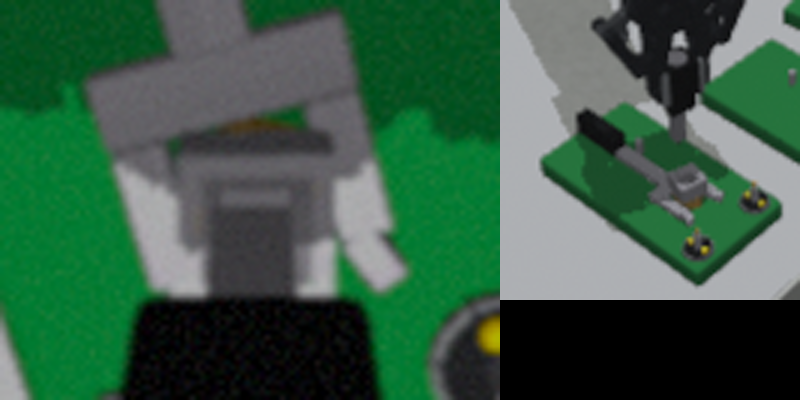

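The miss tilted the driver about 5° in the grip: the bit edge moved from row 211 to 201. I tilt the tool back to bring the bit upright, then remeasure.

Emit:
play_rows(series=[[[0.0015,0,0.003,-1.3,-4.8,0,0],[0,0,0,0,0,0,0],[0,0,0,0,0,0,0],[0,0,0,0,0,0,0]]])

```text
time: 50.5
tool_pos: [0.5835, -0.1723, 0.1713]
tool_rot: [0.042, 0.135, 0.99, -0.005]
contact_force: [0.0, 0.3, -0.2]
gripper_width: 0.296
grasp_force: 60.7
```

```bash
python3 st.py; python3 - <<'E'
from m import *
w=grab('wrist','w22.png'); s=grab('scene','s22.png'); st=manip.state(); p=st['tool_pos']; z=p[2]-.081; print(st['tool_rot'],proj(w,[p-[0,0,.081]]),proj(s,[p,p-[0,0,.081]]))
for zz in (.052,z):
    print('z',zz); lines(w,(180,235,295,350),zz,9)
g=cv2.cvtColor(s['frame'],cv2.COLOR_BGR2GRAY); a=proj(s,[p,p-[0,0,.081],p-[0,0,.036]]).round().astype(int); print(a)
for r in range(a[0,1]-4,a[1,1]+6,2): print(r,g[r,a[1,0]-14:a[1,0]+16])
E
```

```text
50.5 [ 0.5835 -0.1723  0.1713] yaw_y 74.5 [ 0.   0.3 -0.2] [-0.03  0.06 -0.05] 0.2963537706457879 eff6 0.0007446973904734477
[ 0.04258014  0.1346214   0.98996643 -0.00551975] [[319.50435527 210.87995852]] [[280.02154845 224.70125737]
 [281.77787768 248.43184637]]
z 0.052
[[326.0, 181.0], [314.0, 181.0]] len 9.8 ang90 -15.3 ang180 74.7 [ 574.7 -169.4]
[[313.0, 201.0], [327.0, 201.0]] len 11.5 ang90 -15.4 ang180 74.6 [ 591.6 -174. ]
[[329.0, 219.0], [340.0, 219.0]] len 9.3 ang90 -16.8 ang180 73.2 [ 610.9 -166.2]
[[338.0, 192.0], [345.0, 201.0]] len 9.5 ang90 21.1 ang180 21.1 [ 592.3 -155.9]
[[295.0, 219.0], [307.0, 219.0]] len 10.4 ang90 -15.6 ang180 74.4 [ 603.2 -193.9]
[[308.0, 219.0], [329.0, 219.0]] len 18.6 ang90 -15.6 ang180 74.4 [ 607.1 -179.6]
[[343.0, 224.0], [345.0, 234.0]] len 10.5 ang90 -7.3 ang180 -7.3 [ 622.1 -160.9]
[[295.0, 183.0], [299.0, 201.0]] len 16.2 ang90 -3.0 ang180 -3.0 [ 578.4 -190.1]
[[336.0, 180.0], [337.0, 189.0]] len 8.0 ang90 -10.8 ang180 -10.8 [ 581.  -157.2]
[[327.0, 195.0], [314.0, 195.0]] len 11.4 ang90 -15.4 ang180 74.6 [ 586.5 -172.3]
[[337.0, 203.0
[... 2801 characters left out ...]
 70  93 123 142
 147 168 175 175 175 175 175 175 175 175 175 176]
245 [ 57  57  57  57  57  57  57  57  57  59  65  66  68  70  70  93 124 131
 130 130 142 168 175 175 175 175 175 175 175 175]
247 [ 58  57  57  57  57  57  57  57  57  57  59  62  68  70  67  85 121 131
 130 129 130 142 168 175 175 175 175 175 175 175]
249 [ 59  57  57  57  58  57  58  57  58  58  57  57  57  58  57  58  62  75
  97 123 131 131 131 164 175 175 175 175 175 175]
251 [ 56  57  58  57  58  57  57  58  58  58  57  57  58  57  57  57  58  58
  58  62  76  97 120 129 164 175 175 175 175 176]
253 [ 90  82  63  56  58  58  58  58  57  57  58  58  58  58  57  58  58  58
  57  57  57  58  62  76  91 121 141 168 175 175]
```

Emit:
play_rows(series=[[[-0.001,0.0006,0,-0.5,-1.9,0,0],[0,0,-0.015,0,0,0,0],[0,0,-0.015,0,0,0,0],[0,0,-0.006,0,0,0,0],[0,0,-0.004,0,0,0,0],[0,0,-0.003,0,0,0,0],[0,0,0,0,0,0,0]]])

```text
time: 51.3
tool_pos: [0.5825, -0.1717, 0.1284]
tool_rot: [0.06, 0.135, 0.989, -0.008]
contact_force: [0.0, 0.3, -0.4]
gripper_width: 0.296
grasp_force: 60.8
```

```bash
python3 st.py
```

```text
51.3 [ 0.5825 -0.1717  0.1284] yaw_y 74.51 [ 0.   0.3 -0.4] [ 0.01  0.09 -0.03] 0.29575108703047964 eff6 -0.0004508156416704878
```

Emit:
play_rows(series=[[[0,0,-0.003,0,0,0,0],[0,0,-0.002,0,0,0,0],[0,0,0,0,0,0,0]]])

```text
time: 51.6
tool_pos: [0.5825, -0.1716, 0.1237]
tool_rot: [0.06, 0.134, 0.989, -0.008]
contact_force: [0.2, -0.1, -0.7]
gripper_width: 0.294
grasp_force: 60.8
```

Emit:
play_rows(series=[[[0,0,-0.003,0,0,0,0],[0,0,0,0,0,0,0]]])

```text
time: 51.8
tool_pos: [0.5825, -0.1716, 0.1205]
tool_rot: [0.06, 0.135, 0.989, -0.008]
contact_force: [0.7, -1.1, -1.0]
gripper_width: 0.294
grasp_force: 60.8
```

Emit:
play_rows(series=[[[0,0,-0.001,0,0,-7,0],[0,0,0,0,0,-7,0],[0,0,0,0,0,-7,0],[0,0,0,0,0,-7,0],[0,0,0,0,0,-7,0],[0,0,0,0,0,-7,0],[0,0,0,0,0,-7,0],[0,0,0,0,0,-7,0],[0,0,0,0,0,-7,0],[0,0,0,0,0,0,0]]])

```text
time: 52.8
tool_pos: [0.5825, -0.1719, 0.12]
tool_rot: [0.047, 0.631, 0.773, -0.038]
contact_force: [-1.3, -0.6, 1.2]
gripper_width: 0.295
grasp_force: 60.8
```

```bash
python3 st.py; python3 a.py 180 260 200 360
```

```text
52.8 [ 0.5825 -0.1719  0.12  ] yaw_y 11.55 [-1.3 -0.6  1.2] [-0.17  0.35  0.03] 0.29504263493011906 eff6 0.6483187526464462
yaw 11.6 Tz [ 0.035 -0.008  0.045  0.039] 0.028 eff6 0.068 [-1.6 -1.3  0.3]
[[302.0, 219.0], [322.0, 219.0]] len 13.4 ang90 12.1 ang180 12.1 [ 578.3 -176.1]
[[279.0, 248.0], [200.0, 234.0]] len 55.0 ang90 0.0 ang180 0.0 [ 532.2 -203.5]
[[293.0, 244.0], [296.0, 224.0]] len 16.1 ang90 1.8 ang180 -88.2 [ 568.5 -190.3]
[[307.0, 180.0], [327.0, 184.0]] len 12.9 ang90 0.4 ang180 0.4 [ 576.  -149.5]
[[200.0, 183.0], [280.0, 200.0]] len 52.0 ang90 -1.7 ang180 -1.7 [ 529.1 -165.9]
[[319.0, 194.0], [300.0, 198.0]] len 13.1 ang90 24.2 ang180 24.2 [ 573.3 -160.4]
```

Emit:
play_rows(series=[[[0,0,0,0,0,-5,0],[0,0,0,0,0,-5,0],[0,0,0,0,0,-5,0],[0,0,0,0,0,-4,0],[0,0,0,0,0,-4,0],[0,0,0,0,0,0,0]]])

```text
time: 53.6
tool_pos: [0.5823, -0.1718, 0.1199]
tool_rot: [0.038, 0.772, 0.632, -0.047]
contact_force: [-2.7, -0.6, 1.8]
gripper_width: 0.296
grasp_force: 61.0
```

```bash
python3 a.py 180 260 200 360
```

```text
yaw -11.41 Tz [0.116 0.179 0.186 0.152] 0.158 eff6 0.22 [-3.7 -1.5  0.5]
[[312.0, 219.0], [341.0, 219.0]] len 19.6 ang90 -12.4 ang180 -12.4 [ 586. -176.]
[[293.0, 244.0], [297.0, 220.0]] len 19.1 ang90 -21.7 ang180 68.3 [ 562.8 -181.6]
[[343.0, 222.0], [346.0, 244.0]] len 18.1 ang90 -1.3 ang180 88.7 [ 596.  -189.2]
[[341.0, 217.0], [333.0, 190.0]] len 20.2 ang90 5.8 ang180 -84.2 [ 594.7 -166.2]
[[306.0, 185.0], [337.0, 180.0]] len 19.7 ang90 -2.2 ang180 -2.2 [ 587.7 -149.7]
[[280.0, 197.0], [215.0, 207.0]] len 44.0 ang90 -1.6 ang180 -1.6 [ 537.3 -153.6]
[[216.0, 224.0], [285.0, 214.0]] len 47.5 ang90 -1.6 ang180 -1.6 [ 535.6 -165.9]
[[332.0, 190.0], [296.0, 201.0]] len 24.3 ang90 6.9 ang180 6.9 [ 581.  -157.7]
```

Emit:
play_rows(series=[[[0,0,0,0,0,-4,0],[0,0,0,0,0,-3,0],[0,0,0,0,0,0,0]]])

```text
time: 54.1
tool_pos: [0.5822, -0.1717, 0.1199]
tool_rot: [0.036, 0.81, 0.584, -0.049]
contact_force: [-5.3, -1.4, 2.1]
gripper_width: 0.298
grasp_force: 61.1
```

```bash
python3 a.py 180 260 200 360
```

```text
yaw -18.43 Tz [0.192 0.172 0.188 0.149] 0.175 eff6 0.282 [-5.4 -1.1  3.8]
[[297.0, 219.0], [339.0, 219.0]] len 28.2 ang90 -18.1 ang180 -18.1 [ 580.2 -174.7]
[[293.0, 245.0], [297.0, 220.0]] len 19.8 ang90 -27.9 ang180 62.1 [ 561.5 -179.5]
[[337.0, 205.0], [330.0, 189.0]] len 12.8 ang90 4.4 ang180 -85.6 [ 594.7 -162.7]
[[272.0, 204.0], [223.0, 217.0]] len 34.9 ang90 -1.7 ang180 -1.7 [ 537.7 -153.9]
[[297.0, 189.0], [322.0, 182.0]] len 16.8 ang90 -1.4 ang180 -1.4 [ 582.5 -149.9]
[[224.0, 234.0], [287.0, 218.0]] len 45.1 ang90 -1.7 ang180 -1.7 [ 537.8 -166.3]
[[330.0, 189.0], [295.0, 203.0]] len 24.3 ang90 4.5 ang180 4.5 [ 581.7 -157.7]
```

Emit:
play_rows(series=[[[0,0,0,0,0,-3,0],[0,0,0,0,0,-3,0],[0,0,0,0,0,0,0]]])

```text
time: 54.6
tool_pos: [0.5823, -0.1717, 0.1198]
tool_rot: [0.033, 0.839, 0.54, -0.051]
contact_force: [-4.8, -0.0, 3.9]
gripper_width: 0.295
grasp_force: 61.2
```

```bash
python3 a.py 180 260 200 360
```

```text
yaw -24.39 Tz [0.244 0.267 0.206 0.217] 0.234 eff6 0.318 [-5.  -0.6  3.1]
[[343.0, 217.0], [328.0, 188.0]] len 23.2 ang90 2.9 ang180 -87.1 [ 595.3 -168.3]
[[300.0, 189.0], [323.0, 181.0]] len 15.5 ang90 -2.2 ang180 -2.2 [ 586.  -150.3]
[[238.0, 222.0], [222.0, 228.0]] len 13.0 ang90 -1.1 ang180 -1.1 [ 523.6 -153.8]
[[327.0, 189.0], [294.0, 205.0]] len 24.5 ang90 3.7 ang180 3.7 [ 581.9 -157.7]
[[232.0, 242.0], [289.0, 221.0]] len 43.9 ang90 -1.7 ang180 -1.7 [ 539.8 -166.7]
[[272.0, 187.0], [281.0, 204.0]] len 13.3 ang90 -2.8 ang180 87.2 [ 562.4 -147.9]
[[282.0, 205.0], [239.0, 222.0]] len 32.3 ang90 -1.8 ang180 -1.8 [ 546.3 -154.5]
```

Tray C is at its hard stop: the jam nut moved 1° for 6° of turn. I relax it back as before.

Emit:
play_rows(series=[[[0,0,0,0,0,8,0],[0,0,0,0,0,8,0],[0,0,0,0,0,8,0],[0,0,0,0,0,8,0],[0,0,0,0,0,8,0],[0,0,0,0,0,5,0],[0,0,0,0,0,0,0]]])

```text
time: 55.5
tool_pos: [0.5825, -0.1718, 0.1192]
tool_rot: [0.05, 0.569, 0.82, -0.034]
contact_force: [-1.9, -2.5, -1.9]
gripper_width: 0.3
grasp_force: 60.7
```

```bash
python3 a.py 170 260 200 380
```

```text
yaw 20.46 Tz [-0.065 -0.061 -0.085 -0.052] -0.066 eff6 -0.012 [-1.1 -2.8 -3.6]
[[279.0, 246.0], [200.0, 221.0]] len 55.8 ang90 0.0 ang180 0.0 [ 536.6 -204. ]
[[300.0, 219.0], [341.0, 219.0]] len 27.0 ang90 20.5 ang180 20.5 [ 584.  -174.2]
[[342.0, 221.0], [347.0, 244.0]] len 18.8 ang90 31.0 ang180 -59.0 [ 603.2 -178.5]
[[293.0, 244.0], [296.0, 224.0]] len 16.2 ang90 10.0 ang180 -80.0 [ 571.5 -191.3]
[[346.0, 177.0], [322.0, 170.0]] len 16.1 ang90 2.5 ang180 2.5 [ 580.9 -141.3]
[[315.0, 181.0], [342.0, 189.0]] len 18.0 ang90 1.6 ang180 1.6 [ 580.4 -149.9]
[[285.0, 180.0], [252.0, 170.0]] len 21.4 ang90 2.3 ang180 2.3 [ 542.9 -156.4]
[[200.0, 172.0], [280.0, 197.0]] len 52.1 ang90 1.8 ang180 1.8 [ 528.  -169.2]
[[343.0, 199.0], [304.0, 192.0]] len 25.6 ang90 8.8 ang180 8.8 [ 580.  -157.8]
```

Emit:
play_rows(series=[[[0,0,0,0,0,-6,0],[0,0,0,0,0,-5.5,0],[0,0,0.01,0,0,0,0],[0,0,0.03,0,0,0,0],[0,0,0.03,0,0,0,0],[-0.0085,-0.028,0,0,0,-2,0],[-0.014,-0.038,0,0,0,-2,0],[-0.014,-0.038,0,0,0,-1.5,0],[-0.014,-0.038,0,0,0,0,0],[-0.014,-0.038,0,0,0,0,0]]])

```text
time: 56.7
tool_pos: [0.5184, -0.3527, 0.1912]
tool_rot: [0.046, 0.683, 0.728, -0.04]
contact_force: [1.1, -0.3, -0.8]
gripper_width: 0.296
grasp_force: 60.7
```

Emit:
play_rows(series=[[[-0.014,-0.038,0,0,0,0,0],[0,0,0,0,0,0,0],[0,0,0,0,0,0,0],[0,0,0,0,0,0,0]]])

```text
time: 57.1
tool_pos: [0.5048, -0.3888, 0.1903]
tool_rot: [0.045, 0.683, 0.728, -0.041]
contact_force: [0.1, 1.0, -0.6]
gripper_width: 0.298
grasp_force: 60.7
```

```bash
python3 st.py; python3 - <<'E'
from m import *
w=grab('wrist','w23.png'); s=grab('scene','s23.png'); t=grab('top','t23.png'); p=manip.state()['tool_pos']
print(proj(w,[p-[0,0,.081],[.504,-.39,.055]]),proj(s,[p,p-[0,0,.04],p-[0,0,.081],[.504,-.39,.055]]))
lines(w,(150,240,240,400),.055,14)
g=cv2.cvtColor(s['frame'],cv2.COLOR_BGR2GRAY); a=proj(s,[p-[0,0,.04],p-[0,0,.081]]).round().astype(int); print(a)
for r in range(a[0,1]-2,a[1,1]+5,2): print(r,g[r,a[1,0]-10:a[1,0]+11])
E
```

```text
57.1 [ 0.5048 -0.3888  0.1903] yaw_y 3.6 [ 0.1  1.  -0.6] [0.09 0.04 0.01] 0.29790343586589135 eff6 -0.0053045450476929545
[[319.75429272 205.73805686]
 [318.62082275 181.30426904]] [[184.69843404 251.4436826 ]
 [188.21846042 264.11023137]
 [191.63770366 276.41411968]
 [195.13014573 291.86810299]]
[[342.0, 220.0], [346.0, 239.0]] len 21.4 ang90 14.1 ang180 -75.9 [ 530.7 -436.4]
[[294.0, 239.0], [297.0, 220.0]] len 21.0 ang90 -7.5 ang180 82.5 [ 485.3 -439.5]
[[279.0, 189.0], [278.0, 161.0]] len 25.8 ang90 2.5 ang180 -87.5 [ 469.3 -386.9]
[[361.0, 150.0], [358.0, 190.0]] len 36.4 ang90 3.5 ang180 -86.5 [ 538.4 -378.1]
[[281.0, 217.0], [279.0, 189.0]] len 26.7 ang90 3.0 ang180 -87.0 [ 470.8 -413.1]
[[311.0, 217.0], [312.0, 202.0]] len 16.0 ang90 -0.6 ang180 89.4 [ 499.1 -417.6]
[[328.0, 202.0], [329.0, 218.0]] len 16.4 ang90 7.2 ang180 -82.8 [ 514.4 -416.9]
[[309.0, 216.0], [281.0, 217.0]] len 26.4 ang90 5.0 ang180 5.0 [ 484.6 -425.8]
[[356.0, 217.0], [330.0, 217.0]] len 23.4 ang90 1.6 ang180 1.6 [ 528.5 -423.2]
[[328.0, 189.0], [310.0, 189.0]] len 15.8 ang90 4.1 ang180 4.1 [ 505.  -396
[... 396 characters left out ...]
0  52  57  63  64  82 157 174 175 174 175 175 175
 175 175 175]
268 [135 127 127 127  98  74  70  66  64  64  64 125 166 175 175 175 175 175
 175 175 175]
270 [131 129 128 126 108  80  71  67  65  65  64  93 159 175 175 175 175 175
 175 175 175]
272 [130 129 128 129 154 117  77  69  65  65  65  64 123 143 145 144 146 147
 146 133 129]
274 [127 127 128 128 153 123  81  70  67  65  64  65  91 122 130 129 129 130
 128 126 123]
276 [128 129 131 131 142 135 123 109  86  68  82 111 125 127 128 120 125 129
 129 129 130]
278 [128 128 128 129 130 131 129 128 130 132 130 128 115  93  76  68  75  94
 121 129 129]
280 [130 132 131 129 129 131 131 130 129 121 107  86  70  66  66  67  66  67
  67  81 104]
```

Emit:
play_rows(series=[[[0,-0.0005,-0.03,0,0,0,0],[0,0,-0.015,0,0,0,0],[0,0,-0.01,0,0,0,0],[0,0,-0.01,0,0,0,0],[0,0,0,0,0,0,0]]])

```text
time: 57.75
tool_pos: [0.5035, -0.3894, 0.123]
tool_rot: [0.043, 0.684, 0.727, -0.041]
contact_force: [0.6, -0.6, -0.8]
gripper_width: 0.296
grasp_force: 60.7
```

Emit:
play_rows(series=[[[0,0,-0.01,0,0,0,0],[0,0,-0.01,0,0,0,0],[0,0,-0.008,0,0,0,0],[0,0,0,0,0,0,0]]])

```text
time: 58.15
tool_pos: [0.5031, -0.3894, 0.0947]
tool_rot: [0.043, 0.684, 0.727, -0.041]
contact_force: [-0.1, -0.3, -1.0]
gripper_width: 0.299
grasp_force: 60.7
```

```bash
python3 st.py
```

```text
58.15 [ 0.5031 -0.3894  0.0947] yaw_y 3.51 [-0.1 -0.3 -1. ] [ 0.08  0.03 -0.01] 0.29941674538284097 eff6 0.006486390775535256
```

Emit:
play_rows(series=[[[0,0,-0.003,0,0,0,0],[0,0,-0.001,0,0,0,0],[0,0,0,0,0,0,0]]])

```text
time: 58.45
tool_pos: [0.5042, -0.3903, 0.093]
tool_rot: [0.045, 0.684, 0.727, -0.041]
contact_force: [0.1, -0.1, -0.8]
gripper_width: 0.295
grasp_force: 60.7
```

```bash
python3 st.py
```

```text
58.45 [ 0.5042 -0.3903  0.093 ] yaw_y 3.51 [ 0.1 -0.1 -0.8] [-0.01  0.01  0.02] 0.295471204916633 eff6 0.0008956756028055679
```

Emit:
play_rows(series=[[[0,0,-0.002,0,0,0,0],[0,0,0,0,0,0,0],[0,0,0,0,0,0,0.6],[0,0,0,0,0,0,0.6],[0,0,0,0,0,0,0.6],[0,0,0,0,0,0,0.6],[0,0,0.03,0,0,0,0.6],[0,0,0.04,0,0,0,0.6],[0,0,0.04,0,0,0,0.6],[0,0,0.02,7,0.4,0,0.6]]])

```text
time: 59.45
tool_pos: [0.5055, -0.3889, 0.2257]
tool_rot: [0.002, 0.684, 0.73, 0.002]
contact_force: [0.5, -0.2, -0.3]
gripper_width: 0.601
grasp_force: 0.0
```

Emit:
play_rows(series=[[[-0.002,0.02,0,0,0,8,0.5],[-0.003,0.02,0,0,0,8,0.5],[-0.003,0.02,0,0,0,8,0.5],[-0.003,0.02,0,0,0,8,0.5],[-0.003,0.02,0,0,0,8,0.5],[-0.003,0.02,0,0,0,8,0.5],[-0.003,0.02,0,0,0,8,0.5],[-0.003,0.02,0,0,0,8,0.5],[-0.003,0.02,0,0,0,8,0.5],[-0.002,0.02,0,0,0,8,0.5]]])

```text
time: 60.45
tool_pos: [0.4759, -0.1894, 0.221]
tool_rot: [-0.0, 0.054, 0.999, 0.001]
contact_force: [-0.4, -0.2, 0.5]
gripper_width: 0.501
grasp_force: 0.0
```

Emit:
play_rows(series=[[[0,0.0145,0,0,0,8.5,0.5],[0,0,0,0,0,0,0.5],[0,0,0,0,0,0,0.5],[0,0,0,0,0,0,0.5]]])

```text
time: 60.85
tool_pos: [0.4761, -0.1763, 0.221]
tool_rot: [-0.001, -0.016, 1.0, 0.001]
contact_force: [0.6, -0.1, 0.1]
gripper_width: 0.498
grasp_force: 0.0
```

```bash
python3 st.py; python3 - <<'E'
from m import *
w=grab('wrist','w24.png'); s=grab('scene','s24.png'); t=grab('top','t24.png'); st=manip.state(); p=st['tool_pos']; print(st['tool_rot'],proj(w,[p-[0,0,p[2]-.046]]))
lines(w,(140,300,290,350),.046,18)
I0=cv2.imread('pics/top.png'); d=cv2.absdiff(I0[180:225,460:505],t['frame'][180:225,460:505]).max(2); print('holder diff top',(d>40).sum())
I0=cv2.imread('pics/scene.png'); d=cv2.absdiff(I0[262:325,165:225],s['frame'][262:325,165:225]).max(2); print('scene diff',(d>40).sum())
show('c24.png',[crop(s['frame'],255,325,165,230,4),crop(I0,255,325,165,230,4)])
E
```

```text
60.85 [ 0.4761 -0.1763  0.221 ] yaw_y 91.86 [ 0.6 -0.1  0.1] [0.03 0.04 0.03] 0.49783026126375235 eff6 0.011318260221742094
[-7.02921288e-04 -1.65711263e-02  9.99862207e-01  6.85547628e-04] [[319.40701672 187.1423263 ]]
[[290.0, 143.0], [349.0, 145.0]] len 57.5 ang90 -0.1 ang180 89.9 [ 432.6 -177.7]
[[332.0, 270.0], [308.0, 272.0]] len 26.0 ang90 8.7 ang180 -81.3 [ 571.7 -172.7]
[[327.0, 250.0], [328.0, 203.0]] len 53.3 ang90 1.2 ang180 1.2 [ 519.4 -166.7]
[[315.0, 203.0], [315.0, 250.0]] len 52.8 ang90 1.5 ang180 1.5 [ 519.6 -179.5]
[[329.0, 171.0], [329.0, 201.0]] len 31.2 ang90 2.0 ang180 2.0 [ 474.9 -166.5]
[[314.0, 201.0], [314.0, 170.0]] len 31.6 ang90 1.5 ang180 1.5 [ 474.8 -181.9]
[[301.0, 261.0], [301.0, 280.0]] len 23.9 ang90 -0.5 ang180 -0.5 [ 571.9 -193.2]
[[340.0, 281.0], [341.0, 251.0]] len 35.9 ang90 0.8 ang180 0.8 [ 564.9 -150.2]
[[310.0, 294.0], [333.0, 291.0]] len 26.1 ang90 9.5 ang180 -80.5 [ 598.9 -169.7]
holder diff top 1091
scene diff 48
```

Emit:
play_rows(series=[[[0,0.002,-0.04,0,0,0,0.5],[0,0,-0.045,0,0,0,0.5],[0,0,-0.045,0,0,0,0.5],[0,0,-0.035,0,0,0,0.5],[0,0,-0.006,0,0,0,0.5],[0,0,0,0,0,0,0],[0,0,0,0,0,0,0],[0,0,0,0,0,0,0],[0,0,0,0,0,0,0]]])

```text
time: 61.9
tool_pos: [0.4775, -0.1746, 0.0521]
tool_rot: [0.001, -0.017, 1.0, -0.0]
contact_force: [-0.9, -0.5, 4.2]
gripper_width: 0.169
grasp_force: 61.1
```

Emit:
play_rows(series=[[[0,0,0.0005,0,0,0,0],[-0.004,-0.0001,0,0,0,0,0],[-0.006,-0.0002,0,0,0,0,0],[-0.006,-0.0002,0,0,0,0,0],[-0.006,-0.0002,0,0,0,0,0],[-0.006,-0.0002,0,0,0,0,0],[-0.006,-0.0002,0,0,0,0,0],[-0.006,-0.0002,0,0,0,0,0],[-0.002,0,0,0,0,0,0],[0,0,0,0,0,0,0]]])

```text
time: 62.9
tool_pos: [0.4352, -0.1757, 0.052]
tool_rot: [0.001, -0.017, 1.0, -0.0]
contact_force: [2.5, 0.8, 8.2]
gripper_width: 0.169
grasp_force: 61.6
```

```bash
python3 st.py
```

```text
62.9 [ 0.4352 -0.1757  0.052 ] yaw_y 91.98 [2.5 0.8 8.2] [-0.01 -0.55  0.  ] 0.1694553654157871 eff6 -0.01166920003015548
```

Emit:
play_rows(series=[[[0,0,0.02,0,0,0,0],[0,0,0.04,0,0,0,0],[0,0.025,0.01,0,0,-0.7,0],[0.002,0.045,0,0,0,-1,0],[0.002,0.045,0,0,0,0,0],[0.002,0.045,0,0,0,0,0],[0.002,0.045,0,0,0,0,0],[0.002,0.045,0,0,0,0,0],[0.002,0.045,0,0,0,0,0],[0.002,0.045,0,0,0,0,0]]])

```text
time: 63.9
tool_pos: [0.4457, 0.1661, 0.1187]
tool_rot: [-0.003, -0.003, 1.0, -0.0]
contact_force: [1.0, -0.4, -1.5]
gripper_width: 0.168
grasp_force: 60.4
```

Emit:
play_rows(series=[[[0,0.045,0,0,0,0,0],[0,0.045,0,0,0,0,0],[0,0.045,0,0,0,0,0],[0,0.045,0,0,0,0,0],[0,0.035,0,0,0,0,0],[0,0,0,0,0,0,0],[0,0,-0.04,0,0,0,0],[0,0,-0.03,0,0,0,0],[0,0,0,0,0,0,0]]])

```text
time: 64.8
tool_pos: [0.443, 0.376, 0.0436]
tool_rot: [-0.007, -0.003, 1.0, -0.004]
contact_force: [-1.2, -1.1, -3.3]
gripper_width: 0.161
grasp_force: 60.4
```

```bash
python3 st.py
```

```text
64.8 [0.443  0.376  0.0436] yaw_y 90.29 [-1.2 -1.1 -3.3] [-0.02  0.09  0.03] 0.1610127602900777 eff6 -0.010035122686531395
```

Emit:
play_rows(series=[[[0,0,0,0,0,0,0],[0,0,0,0,0,0,0],[0,0,-0.01,0,0,0,0],[0,0,-0.004,0,0,0,0],[0,0,0,0,0,0,0],[0,0,0,0,0,0,0]]])

```text
time: 65.4
tool_pos: [0.448, 0.38, 0.0363]
tool_rot: [-0.001, -0.003, 1.0, 0.001]
contact_force: [-0.1, 0.3, -1.3]
gripper_width: 0.166
grasp_force: 60.4
```

```bash
python3 st.py
```

```text
65.4 [0.448  0.38   0.0363] yaw_y 90.31 [-0.1  0.3 -1.3] [-0.02  0.15 -0.03] 0.16647819841483036 eff6 7.089673317750567e-05
```

Lower the last 3 mm, release, retreat to the start side and check.

Emit:
play_rows(series=[[[0,0,-0.002,0,0,0,0],[0,0,-0.001,0,0,0,0],[0,0,0,0,0,0,0.45],[0,0,0,0,0,0,0.45],[0,0,0,0,0,0,0.45],[0,0,0,0,0,0,0.45],[0,0,0.02,0,0,0,0.45],[0,0,0.045,0,0,0,0.5],[0,0,0.045,0,0,0,0.5],[0,0,0.045,0,0,0,0.5]]])

```text
time: 66.4
tool_pos: [0.4478, 0.3798, 0.1898]
tool_rot: [-0.001, -0.003, 1.0, 0.001]
contact_force: [1.6, 0.2, -0.2]
gripper_width: 0.5
grasp_force: 0.0
```

Emit:
play_rows(series=[[[-0.02,0.03,0.02,0,0,0,0.5],[-0.03,0.035,0,0,0,0,0.5],[-0.03,0.035,0,0,0,0,0.5],[-0.03,0.035,0,0,0,0,0.5],[-0.03,0.035,0,0,0,0,0.5],[-0.03,0.035,0,0,0,0,0.5],[-0.03,0.02,0,0,0,0,0.5],[0,0,0,0,0,0,0.5],[0,0,0,0,0,0,0.5],[0,0,0,0,0,0,0.5]]])

```text
time: 67.4
tool_pos: [0.2488, 0.6045, 0.2082]
tool_rot: [-0.001, -0.002, 1.0, 0.001]
contact_force: [0.3, -0.1, -0.2]
gripper_width: 0.496
grasp_force: 0.0
```

```bash
python3 st.py; python3 - <<'E'
from m import *
t=grab('top','t25.png'); I=t['frame']; s=grab('scene','s25.png')
I0=cv2.imread('pics/top.png')
for n,b in dict(holder=(180,225,460,505),jar=(90,130,300,340),syr=(90,150,235,275),bin=(95,135,395,450)).items():
    r0,r1,c0,c1=b; d=cv2.absdiff(I0[r0:r1,c0:c1],I[r0:r1,c0:c1]).max(2); print(n,(d>40).sum())
for n,b in [('A',(158,182,274,303)),('B',(148,172,332,361)),('C',(164,186,389,420))]: print(n); jam_post(I,t,b)
hsv=cv2.cvtColor(I,cv2.COLOR_BGR2HSV); g=cv2.inRange(hsv,(50,100,40),(75,255,255)); b=cv2.inRange(hsv,(100,120,60),(120,255,255))
[print('tray',r) for r in rects(t,g,.022,1000,4000)]; [print('mat',r) for r in rects(t,b,.003,300,4000)]
show('c25.png',[crop(I,160,245,190,240,6),crop(I,130,225,260,440,1.7),crop(s['frame'],255,325,165,230,2.5)])
E
```

```text
67.4 [0.2488 0.6045 0.2082] yaw_y 90.26 [ 0.3 -0.1 -0.2] [ 0.01 -0.02 -0.02] 0.49642097960112064 eff6 -0.001786266075214371
holder 21
jar 0
syr 1
bin 0
A
[281, 163, 11, 11, 71] z52 [592.6 170.3] z34 [596.4 171.6]
[(array([593. , 170.3]), array([25.6, 25.1]), np.float32(19.6))]
B
[342, 153, 10, 10, 66] z52 [625.1  -1.3] z34 [629.4  -2.4]
[(array([625.6,  -1.7]), array([25.1, 25.7]), np.float32(-77.7))]
C
[401, 168, 11, 11, 68] z52 [ 581.1 -169.8] z34 [ 584.8 -173.3]
[(array([ 581.8, -170. ]), array([26.5, 25.2]), np.float32(10.3))]
tray (array([  11.3, -680.3]), array([ 80.4, 215.2]), np.float32(-89.6))
tray (array([ 540.9, -169.9]), array([208. , 108.1]), np.float32(0.4))
tray (array([552.4, 164.9]), array([208.1, 107.8]), np.float32(7.1))
tray (array([584.2,  -0.6]), array([107. , 207.8]), np.float32(-0.2))
mat (array([497.4, 377.6]), array([205.9,  98.9]), np.float32(0.1))
mat (array([673.6, 531.7]), array([157.7,  74.9]), np.float32(16.3))
```

View pics/c25.png

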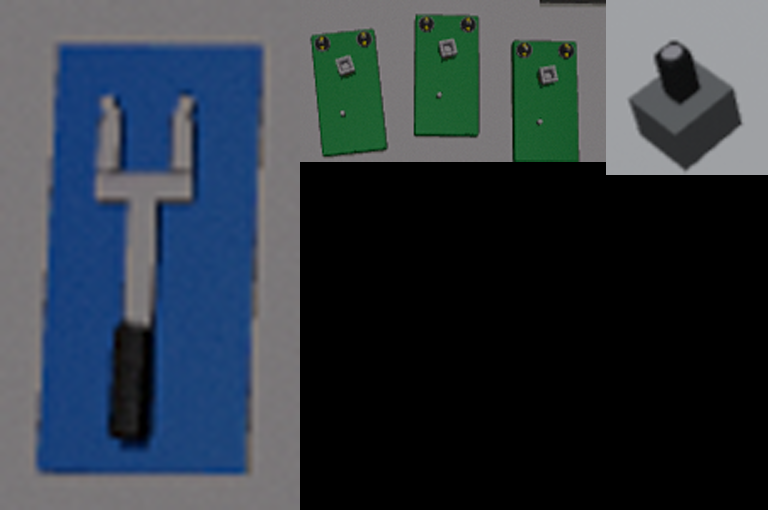

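The spanner lies wholly over the blue mat, the driver is home in its holder, the three jam nuts are turned and the bystanders are unmoved. Handing in.

```bash
python3 -c "
from plant import manip
print(manip.job_done())"
```

```text
the job is handed in; nothing more can be done
None
```

I handed the job in at about 67 s on the robot's clock, with all three jam nuts screwed to their stops; by camera estimate the lower nuts ended roughly 9–11° from where they were set, the driver is home in its holder, the spanner lies flat on the blue mat, and the jar, syringe and parts box are unmoved.

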